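# Set the sample pot in the stage clamp and load the specimens

## Task

Raise the sample pot's wire bail upright, lift the pot by it, set the pot down flat between the jaws of the stage clamp and fold the bail down again to either side. Crank the clamp clockwise until its jaw presses the pot firmly into the vee of the fixed jaw; only then stand every post-mounted specimen from the bench upright in the pot. Leave the other things on the bench where they are.

Things in the scene. Friction and masses are not known exactly. Their poses are not given: they have to be found in the camera images.
- pot: the sample pot: open round aluminium pot, 48 mm high: solid foot 120 mm diameter and 12 mm thick (its inner floor is 12 mm above the underside), thin wall above it 112 mm outside and 102 mm inside, 0.36 to 0.6 kg, too wide to grasp; origin at the centre of its underside, z up. Two ears at its own x = +-63 mm, 44 mm above the underside, carry the wire bail
- bail (a joint): angle of the pot's wire bail about the line through the ears (the pot's own x axis, 44 mm above its underside): 0 is upright, +1.4 folded down outside the rim on the pot's -y side, -1.4 folded on its +y side. Starts folded at about +1.3 to +1.4. It swings freely and falls to one of the ends when let go
- bail_grip (a point): centre of the black sleeve on the bail's top bar: 12 mm diameter, 74 mm long, parallel to the pot's x axis, 110 mm from the bail's pivot line. Upright it is 154 mm above the pot's underside, folded about 63 mm above it and 108 mm to the side of the pot's axis. The sleeve spins freely on the wire, so the bail turns in a firm grasp that closes square to the bar, and the pot hangs level from it
- seat (a point): seat of the clamp, a fixed low stage vise whose place and yaw vary: the point on the bed (16 mm above the bench) where the pot's underside centre lies when the pot is pressed into the fixed vee jaw. The fixed jaw is on the +y side of the seat, the sliding jaw on its -y side; both rise 30 mm above the bed, below the pot's ears. With the jaw open there are 24 mm to spare along y, so the pot is best set down about 10 mm towards -y from the seat (the jaw then pushes it home)
- clamp_jaw: the sliding steel jaw, 120 mm wide (x), 16 mm thick, 30 mm high; origin at the middle of the lower edge of its clamping face. It slides along the clamp's +y; its face is at y = -84 mm from the seat when fully open and -60 mm when the pot is clamped
- crank (a joint): angle of the clamp's crank, growing clockwise seen from above, which closes the jaw: 12 mm of jaw travel per full turn. 0 is fully open; starts at 0 to 0.8; the jaw meets the pot (home in the vee) at about 12.6 rad; its stop is at 16.7. Turns with about 1 N at the handle and stays where it is left (it holds a clamping force of up to 20 N)
- crank_axis (a point): point on the crank's vertical axis at handle height (115 mm above the bench), 185 mm from the seat on the clamp's -y side; its axes are the clamp's
- crank_handle (a point): mid-height grip point of the crank's upright handle, a freely spinning black sleeve 18 mm diameter, 50 mm tall (86 to 136 mm above the bench), 45 mm from the crank's axis; it moves in a level circle
- spec1_mid (a point): post-mounted specimen: round steel base 40 mm diameter x 22 mm high, on it a plain aluminium stem 18 mm diameter with a white 22 mm disc on top, 90 mm tall in all, 0.2 kg, heavy-footed, standing upright. Only two or three of spec1..spec4 are present. The point lies on its axis, half-way up (45 mm above its foot); z is its axis. The stem can be gripped from 25 to 84 mm above the foot
- spec2_mid (a point): post-mounted specimen: round steel base 40 mm diameter x 22 mm high, on it a plain aluminium stem 18 mm diameter with a white 22 mm disc on top, 90 mm tall in all, 0.2 kg, heavy-footed, standing upright. Only two or three of spec1..spec4 are present. The point lies on its axis, half-way up (45 mm above its foot); z is its axis. The stem can be gripped from 25 to 84 mm above the foot
- spec3_mid (a point): post-mounted specimen: round steel base 40 mm diameter x 22 mm high, on it a plain aluminium stem 18 mm diameter with a white 22 mm disc on top, 90 mm tall in all, 0.2 kg, heavy-footed, standing upright. Only two or three of spec1..spec4 are present. The point lies on its axis, half-way up (45 mm above its foot); z is its axis. The stem can be gripped from 25 to 84 mm above the foot
- spec4_mid (a point): post-mounted specimen: round steel base 40 mm diameter x 22 mm high, on it a plain aluminium stem 18 mm diameter with a white 22 mm disc on top, 90 mm tall in all, 0.2 kg, heavy-footed, standing upright. Only two or three of spec1..spec4 are present. The point lies on its axis, half-way up (45 mm above its foot); z is its axis. The stem can be gripped from 25 to 84 mm above the foot
- lens: bystander: black stepped lens barrel, 44 mm diameter, 62 mm high, standing; origin under its centre
- jar: bystander: small jar with white lid, 48 mm diameter, 60 mm high; origin under its centre
- driver: bystander: screwdriver with black handle, 170 mm long, lying
- spacer: bystander: steel ring 64 mm across, 20 mm high; origin under its centre

How it is judged:
By the outcome, as a careful person would: the job done as asked, in the order asked, and still so for the second after the job is handed in, with the robot touching nothing.
Of spec1, spec2, spec3, spec4 only 2 to 3 are there at a start; the rules pass over those that are not, and their reading is None.
At some moment in a run one of spec1, spec2, spec3, spec4 may be knocked a few centimetres aside while the robot is not near it.
It also fails if it takes over 192 s, if anything falls off the work surface, if the arm or the gripper's body presses on something with over 40 N, if the wrist force passes 120 N, or if a joint passes its speed limit or range.

## Robot

A 6-joint arm with a two-finger parallel gripper is mounted at the origin on the work surface. World frame = base frame: x ahead of the robot, y to its left, z up, the work surface at z = 0. Lengths are in mm, angles in rad, forces in N, time in s.
With the tool pointing down it reaches from about 275 to 750 mm from the base axis. Payload 10.2 kg.
Tool frame: the origin (TCP) lies on the centre line of the jaws, within the pads' length; the fingertips stand bot.nose_length ahead of it and the grasp point (between the pads) lies 3 mm ahead of it (bot.nose_length is the distance from the TCP to the fingertips, in mm); z points along the fingers, y is the direction in which the jaws open and shut (so a half turn about z gives the same grasp; the last joint's range is limited). The gripper opens to 85 mm and grips with 20 to 120 N. Pads are 22 mm wide; open, the fingers measure 114 mm over their backs; the gripper's body (76 mm by 85 mm) begins 54 mm behind the grasp point. The pads swing forward as they close: fully open they stand 13 mm farther back than shut.
Start: joints at [0.957, 0.313, 1.498, -0, 1.331, -0.223], TCP at [200, 485.419, 253.294] pointing down, gripper open.
Joint ranges: [-2.94, 2.94], [-0.97, 2.17], [0.19, 2.56], [-1.23, 4.37], [0.02, 3.11], [-2.88, 2.88]. Speed limits (rad/s): [2.39, 2.39, 3.01, 3.14, 3.14, 3.14].

## Interface

Orientations are given as a rotation vector (axis times angle).
In Python, from plant import bot gives the robot as it stands.
- The arm moves only by the shell command python3 -m jog 'ROWS' [FORCE]. ROWS is text: rows parted by semicolons, each of 5 numbers parted by spaces: the shift along the world's x, y, z in m, then the turn about the world's z in degrees, then the opening, from -1 (shut) to 1 (fully open). In form: x y z turn hand; .... A call has 1 to 12 rows; each row shifts and turns the commanded pose from where the row before left it; what a row does not reach is not made up. A row lasts 1/12 s, in which the tool goes at most 41.7 mm and 7.16 degrees, less where a joint would pass 70% of its speed; a pose out of reach is approached as far as the arm can. A call is refused whole if a number of a shift passes 0.0417 or a number of a turn 7.16, either way. A call with a gripper value outside its range is refused whole. The fingers move at their own pace and stop on an object; FORCE is the grip in N (left out, the last holds). Time passes only in rows, so rows that do not move let the fingers close. It gives the time, the measured TCP pose, the force and the opening at its end, in the units of the state.
- bot.observe(): the state, without advancing time (a new reading comes with each control period).
- bot.snapshot(name): name is "side" or "top" or "wrist"; returns the picture (420x560x3 uint8, red, green, blue); there is no depth.
- bot.camera_model(name): a dict with "mtx" (3x3 intrinsics, pixels), "extrinsics" (4x4, takes a point from camera to world coordinates). Camera axes: x right, y up, looking along -z (the intrinsics and any distortion apply to the point x, -y, -z); pixel columns grow to the right and rows downward; lengths in mm; the calibration is good to about 2 mm. A picture is of the moment at which its call begins: read the wrist's pose just before it. camera_model takes no time and is no camera call; for the wrist camera it gives the pose at the moment of the call.
- bot.sign_off(): hands the job in, once; it reports no verdict.
The state is a dict: "t": time; "q": joint angles; "qd": joint speeds; "joint_torque": joint torques, N m; "tcp_pos": TCP position; "orientation": TCP orientation; "ft_force": force on the tool from outside, world axes, zero at the start; "moment": the same for the moment, N m; "opening": finger opening in mm.
Only numpy, scipy, OpenCV 4.12 (cv2) and the standard library are available. Lean on these libraries where they do the work, as an engineer would, in place of code of your own. Each camera call takes 0.05 s, during which the arm holds its last target.

## Working session

There is one attempt and no reset: what is moved stays moved. The work goes in short steps, Python scripts to look and compute and a shell command to move; the robot and the scene stay as the last step left them, time stands still between calls to the robot, and variables do not carry over. Pictures are saved under pics/ and viewed, and the job is handed in when it is done.

```bash
ls; mkdir -p pics; python3 - <<'E'
from plant import bot
import cv2
print(bot.observe(), bot.nose_length)
for n in ("side","top","wrist"):
    m=bot.camera_model(n); print(n,m)
    cv2.imwrite(f"pics/{n}0.png",bot.snapshot(n)[:,:,::-1])
E
```

```text
pics
{'t': 0.0, 'q': array([ 9.56632493e-01,  3.13431556e-01,  1.49845236e+00, -1.36153826e-06,
        1.33099474e+00, -2.23376372e-01]), 'qd': array([-0.00012737, -0.00052691,  0.0008755 ,  0.00117869,  0.00038894,
        0.00145457]), 'joint_torque': array([ 1.61810152e-03, -4.12257886e+01, -2.59748232e+01, -1.42800236e-04,
        4.04217106e-03,  1.59401247e-05]), 'tcp_pos': array([199.8427476 , 485.22340718, 252.73874442]), 'orientation': array([-6.09847075e-01, -3.08130000e+00,  1.84603271e-03]), 'ft_force': array([-0.77769363,  1.14338736, -0.433107  ]), 'moment': array([ 0.0103647 ,  0.01024371, -0.0119192 ]), 'opening': 85.68111633461595} 22.0
side {'mtx': array([[468.66549891,   0.        , 285.06649152],
       [  0.        , 468.66549891, 217.12732836],
       [  0.        ,   0.        ,   1.        ]]), 'extrinsics': array([[ 7.94188247e-01,  3.78322036e-01, -4.75539131e-01,
         2.29899028e+01],
       [-6.07428352e-01,  4.72095054e-01, -6.38871706e-01,
        -5.94481042e+02],
       [-1.71995725e-02,  7.96240351e-01,  6.04735874e-01,
         6.98668893e+02],

[... 434 characters left out ...]
1],
       [ 2.53134391e-02,  1.72414369e-01,  9.84699200e-01,
         1.25571568e+03],
       [ 0.00000000e+00,  0.00000000e+00,  0.00000000e+00,
         1.00000000e+00]])}
wrist {'mtx': array([[293.27048377,   0.        , 280.68487087],
       [  0.        , 293.27048377, 212.30727742],
       [  0.        ,   0.        ,   1.        ]]), 'extrinsics': array([[ 3.80682520e-01, -8.73969835e-01, -3.02088640e-01,
         1.22037996e+02],
       [ 9.24705616e-01,  3.59588629e-01,  1.24962162e-01,
         5.19539298e+02],
       [-5.85520462e-04, -3.26913973e-01,  9.45053920e-01,
         3.72703057e+02],
       [ 0.00000000e+00,  0.00000000e+00,  0.00000000e+00,
         1.00000000e+00]])}
```

View pics/top0.png

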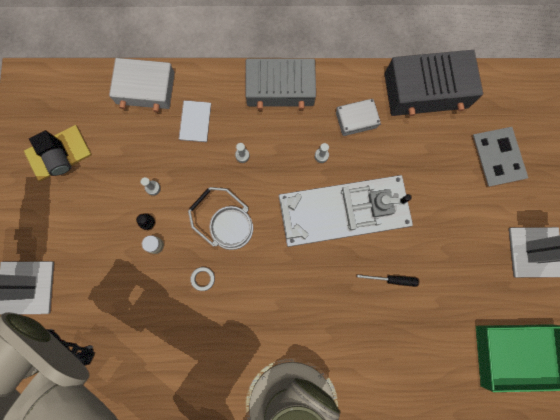

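View pics/side0.png

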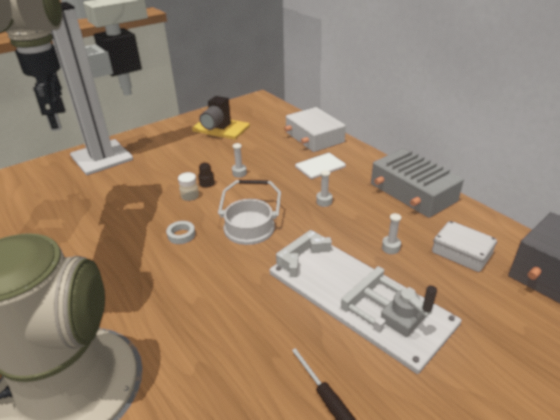

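View pics/wrist0.png

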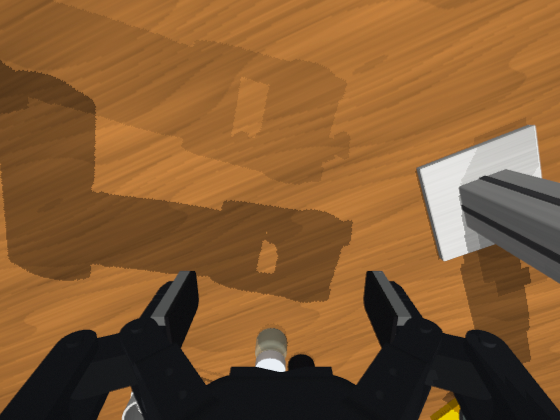

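The top view shows three specimens near (150,187), (242,155) and (322,154). The pot is at (231,228), with its folded bail sleeve at (201,199). The clamp runs from (285,215) to (410,205), with the crank handle at (405,199). The jar, lens, spacer and driver are clear of these. I'll zoom in next.

```bash
cat > h.py <<'E'
import numpy as np, cv2
from plant import bot
def ray(name,px,m=None):
    m=m or bot.camera_model(name); K=m["mtx"];E=m["extrinsics"]
    p=np.linalg.inv(K)@np.array([px[0],px[1],1.]); d=E[:3,:3]@np.array([p[0],-p[1],-p[2]])
    return E[:3,3],d/np.linalg.norm(d)
def onz(name,px,z,m=None):
    o,d=ray(name,px,m); return o+d*(z-o[2])/d[2]
def proj(name,P,m=None):
    m=m or bot.camera_model(name); K=m["mtx"];E=m["extrinsics"]
    c=E[:3,:3].T@(np.asarray(P,float)-E[:3,3]); u=K@np.array([c[0],-c[1],-c[2]]); return u[:2]/u[2]
def tri(n1,p1,n2,p2,m1=None,m2=None):
    o1,d1=ray(n1,p1,m1);o2,d2=ray(n2,p2,m2)
    s=np.linalg.lstsq(np.c_[d1,-d2],o2-o1,rcond=None)[0]
    a=o1+d1*s[0];b=o2+d2*s[1]; return (a+b)/2,np.linalg.norm(a-b)
E
python3 - <<'E'
import cv2
t=cv2.imread('pics/top0.png');s=cv2.imread('pics/side0.png')
a=t[140:280,120:260];b=t[130:250,270:420]
cv2.imwrite('pics/z1.png',cv2.resize(a,None,fx=4,fy=4,interpolation=cv2.INTER_CUBIC))
cv2.imwrite('pics/z2.png',cv2.resize(b,None,fx=5,fy=5,interpolation=cv2.INTER_CUBIC))
cv2.imwrite('pics/z3.png',cv2.resize(s[120:270,160:360],None,fx=4,fy=4,interpolation=cv2.INTER_CUBIC))
cv2.imwrite('pics/z4.png',cv2.resize(s[200:370,260:460],None,fx=3.5,fy=3.5,interpolation=cv2.INTER_CUBIC))
E
```

```text
(no output)
```

View pics/z1.png

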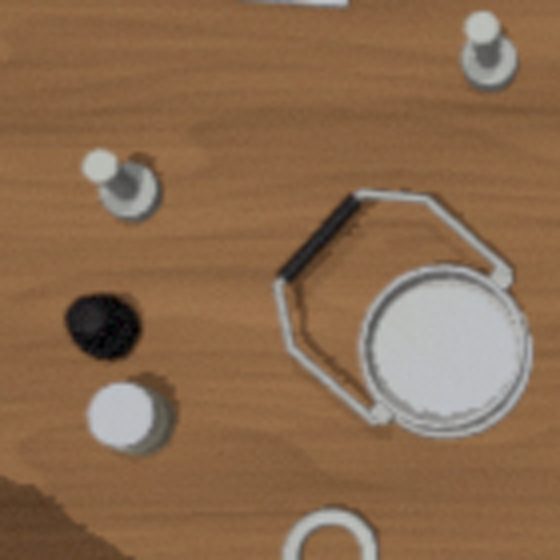

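View pics/z2.png

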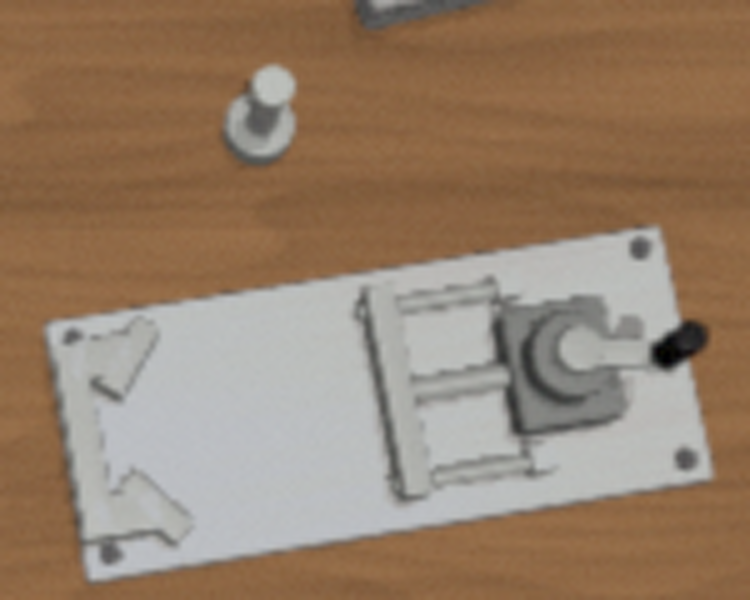

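View pics/z3.png

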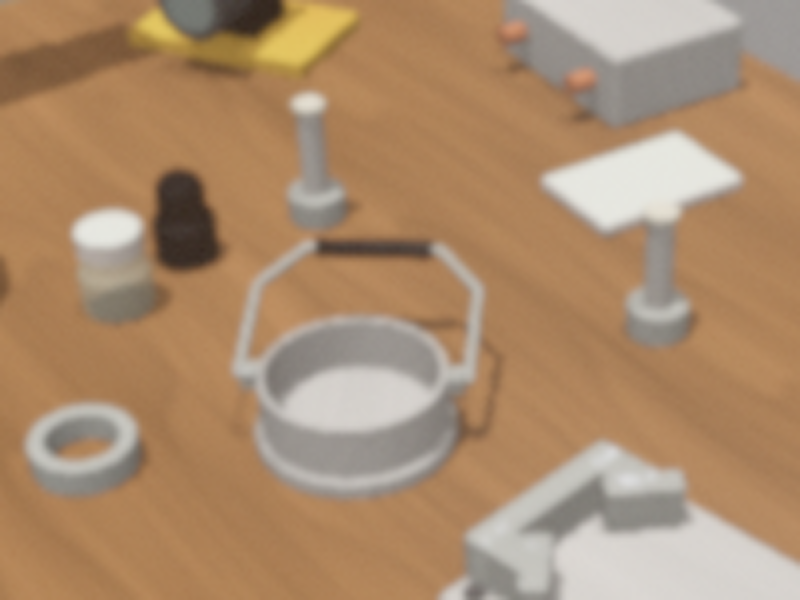

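View pics/z4.png

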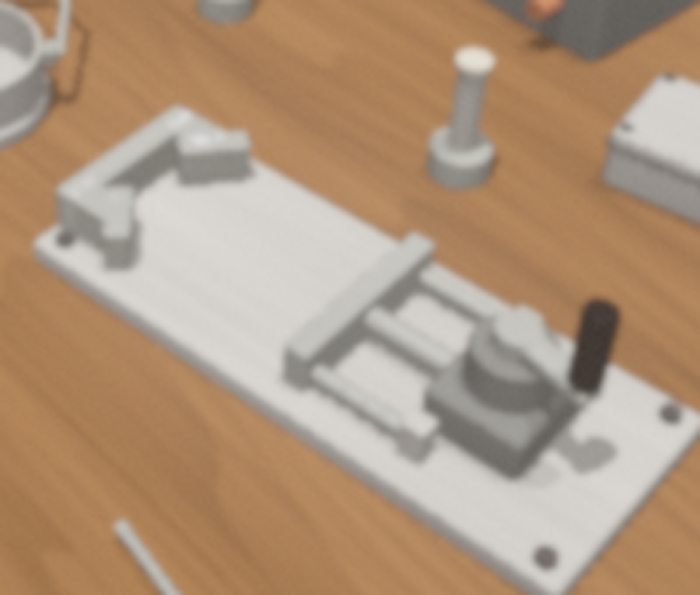

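```bash
python3 - <<'E'
from h import *
np.set_printoptions(precision=1,suppress=True)
T1=lambda x,y:((x+.5)/4-.5+120,(y+.5)/4-.5+140)
T2=lambda x,y:((x+.5)/5-.5+270,(y+.5)/5-.5+130)
S3=lambda x,y:((x+.5)/4-.5+160,(y+.5)/4-.5+120)
S4=lambda x,y:((x+.5)/3.5-.5+260,(y+.5)/3.5-.5+200)
print("sleeve", onz("top",T1(355,197),63),onz("top",T1(284,278),63),onz("top",T1(320,238),63))
print("sleeve tri",tri("top",T1(320,238),"side",S3(373,248)))
print("sleeve ends tri",tri("top",T1(355,197),"side",S3(433,250)),tri("top",T1(284,278),"side",S3(315,247)))
print("ears",onz("top",T1(503,275),44),onz("top",T1(378,412),44)); 
print("ears tri",tri("top",T1(503,275),"side",S3(461,374)),tri("top",T1(378,412),"side",S3(243,373)))
print("floor centre",onz("top",T1(446,349),12), "side rim ctr",onz("side",S3(355,371),48))
for n,t,f,s in [("A",T1(99,165),T1(130,189),S3(308,103)),("B",T1(482,26),T1(489,59),S3(661,212)),("C",T2(273,86),T2(262,124),S4(474,60))]:
    print(n,"top90",onz("top",t,90),"base22",onz("top",f,22),"tri",tri("top",t,"side",s))
print("bed corners",[onz("top",T2(*p),16) for p in [(45,323),(660,228),(714,477),(88,580)]])
print("jaw top edge face", onz("top",T2(372,290),46),onz("top",T2(404,494),46))
print("fixed back",onz("top",T2(62,345),46),onz("top",T2(90,540),46))
print("handle top",onz("top",T2(692,336),136),tri("top",T2(692,336),"side",S4(601,305)))
print("hub",onz("top",T2(580,352),86))
E
```

```text
sleeve [575.4 218.8  63. ] [519.9 265.5  63. ] [547.2 241.9  63. ]
sleeve tri (array([547.2, 241.4,  64.9]), np.float64(0.8356950129691022))
sleeve ends tri (array([576.1, 218.4,  63.2]), np.float64(1.5707490227993037)) (array([519.8, 265.1,  64.9]), np.float64(0.49122533355570264))
ears [524.  119.4  44. ] [430.6 203.7  44. ]
ears tri (array([523.7, 118.7,  49.3]), np.float64(1.514771417393672)) (array([429.7, 204. ,  44.7]), np.float64(1.8669598676440444))
floor centre [477.6 161.1  12. ] side rim ctr [479. 161.  48.]
A top90 [592.4 384.5  90. ] base22 [591.7 382.   22. ] tri (array([592.9, 384. ,  90.6]), np.float64(1.3611827787148147))
B top90 [687.2 131.   90. ] base22 [684.9 130.9  22. ] tri (array([687.3, 131. ,  89.7]), np.float64(0.17281708420979358))
C top90 [684.  -97.2  90. ] base22 [683.4 -98.6  22. ] tri (array([684.4, -97.6,  90.5]), np.float64(1.4263346414010998))
bed corners [array([569. ,  27.3,  16. ]), array([ 621.8, -326.9,   16. ]), array([ 477.1, -349. ,   16. ]), array([423. ,   5.1,  16. ])]
jaw top edge face [ 579.9 -154.4   46. ] [ 465.3 -167.8   46. ]
fixed back [550.2  18.5  46. ] [441.9   4.7  46. ]
handle top [ 533.9 -304.   136. ] (array([ 533.7, -303.4,  140. ]), np.float64(1.8126869627212912))
hub [ 535.8 -258.5   86. ]
```

```bash
python3 -m jog '0.029 -0.0203 0 -1.53 0;0.029 -0.0203 0 -1.53 0;0.029 -0.0203 0 -1.53 0;0.029 -0.0203 0 -1.53 0;0.029 -0.0203 0 -1.53 0;0.029 -0.0203 0 -1.53 0;0.029 -0.0203 0 -1.53 0;0.029 -0.0203 0 -1.53 0;0.029 -0.0203 0 -1.53 0;0.029 -0.0203 0 -1.53 0;0.029 -0.0203 0 -1.53 0;0.0285 -0.0204 0 -1.53 0' 40
python3 - <<'E'
from h import *
from scipy.spatial.transform import Rotation as R
import time
m=bot.camera_model("wrist");o=bot.observe();im=bot.snapshot("wrist")
cv2.imwrite("pics/w1.png",im[:,:,::-1])
y=R.from_rotvec(o["orientation"]).as_matrix()[:,1];print(o["tcp_pos"],np.degrees(np.arctan2(y[1],y[0])),o["opening"],o["t"])
for P in [(547.3,241.5,64),(478,161.3,48)]: print(proj("wrist",P,m))
E
```

```text
t: 1.15
tcp_pos: [548.7, 240.4, 253.0]
orientation: [-1.096, -2.944, 0.0]
ft_force: [-0.7, 0.5, -0.4]
opening: 42.8
[548.71545745 240.39582356 253.01264321] 49.15931795184493 42.825222660879064 1.15
[279.01322379 192.37921416]
[186.14641591 188.68972101]
```

View pics/w1.png

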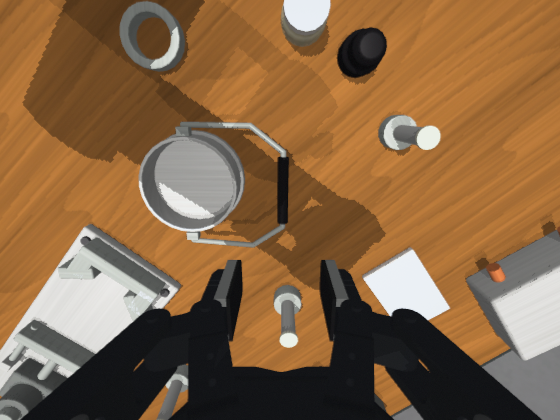

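Sleeve at (283,188) and rim centre at (191,183) in the wrist view, about 4 px from where I predicted them. I'll retake this with the arm at rest.

```bash
python3 -m jog '0 0 0 0 0;0 0 0 0 0;0 0 0 0 0'
python3 - <<'E'
from h import *
m=bot.camera_model("wrist");o=bot.observe();im=bot.snapshot("wrist")
cv2.imwrite("pics/w2.png",im[:,:,::-1])
print(o["tcp_pos"],o["t"])
g=im.max(2); mask=((g<45)*255).astype(np.uint8)[140:240,250:320]
n,l,s,c=cv2.connectedComponentsWithStats(mask)
for i in range(1,n):
    if s[i,4]>100:
        p=c[i]+[250,140]; print(s[i],p,onz("wrist",p,64,m))
print(proj("wrist",(547.3,241.5,64),m))
t=bot.snapshot("top")
for P in [(547.3,241.5,64)]: print(proj("top",P))
E
```

```text
t: 1.45
tcp_pos: [546.8, 242.4, 253.2]
orientation: [-1.092, -2.945, 0.0]
ft_force: [0.4, 0.8, 0.0]
opening: 42.8
[546.79775229 242.36988642 253.23463371] 1.45
[ 27  19  11  67 643] [282.35303266 191.70762053] [547.22621201 246.69901639  64.        ]
[278.78269639 194.75968891]
[199.7208259  199.01054075]
```

```bash
python3 -m jog '0 0.001 -0.036 0 0;0 0 -0.036 0 0;0 0 -0.036 0 0;0 0 -0.036 0 0;0 0 -0.030 0 0;0 0 -0.012 0 0;0 0 0 0 0;0 0 0 0 0;0 0 0 0 -1;0 0 0 0 -1;0 0 0 0 -1;0 0 0 0 -1' 60
python3 -m jog '0 0 0 0 -1;0 0 0 0 -1;0 0 0 0 -1'
python3 - <<'E'
from h import *
for n in("side","wrist"): cv2.imwrite(f"pics/{n}3.png",bot.snapshot(n)[:,:,::-1])
E
```

```text
t: 2.55
tcp_pos: [548.4, 243.1, 69.0]
orientation: [1.093, 2.942, 0.003]
ft_force: [0.3, 1.5, 6.1]
opening: 9.5
t: 2.8
tcp_pos: [548.4, 243.1, 68.9]
orientation: [1.093, 2.942, 0.003]
ft_force: [0.1, 1.1, 5.9]
opening: 9.6
```

View pics/side3.png

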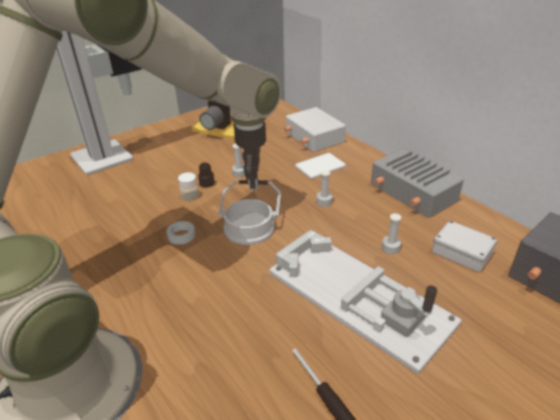

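View pics/wrist3.png

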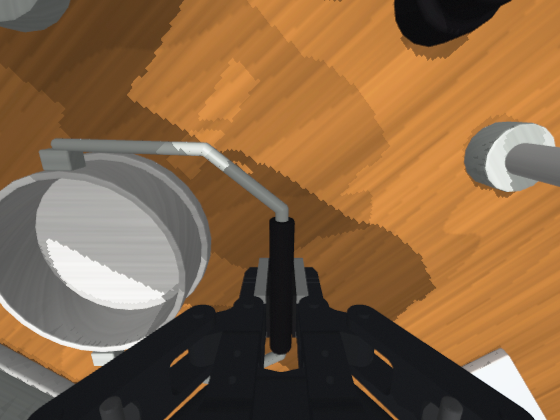

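```bash
python3 -m jog '-0.0015 -0.0018 0.012 0 -1;-0.0035 -0.004 0.012 0 -1;-0.0037 -0.0044 0.0112 0 -1;-0.0047 -0.0054 0.0105 0 -1;-0.0053 -0.0061 0.0096 0 -1;-0.0061 -0.0071 0.0086 0 -1;0 0 0 0 -1'
python3 - <<'E'
from h import *
for n in("side","wrist"): cv2.imwrite(f"pics/{n}4.png",bot.snapshot(n)[:,:,::-1])
E
```

```text
t: 3.48
tcp_pos: [522.9, 213.9, 134.6]
orientation: [1.094, 2.942, 0.005]
ft_force: [1.6, 6.6, 7.4]
opening: 10.4
```

View pics/wrist4.png

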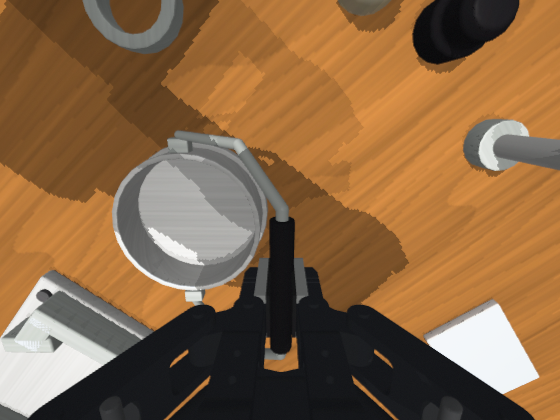

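```bash
python3 -m jog '-0.0067 -0.0077 0.0078 0 -1;-0.0071 -0.0083 0.006 0 -1;-0.0076 -0.0088 0.0048 0 -1;-0.0079 -0.0091 0.0037 0 -1;-0.0081 -0.0094 0.0022 0 -1;-0.0083 -0.0096 0.0007 0 -1;0 0 0 0 -1;0 0 0 0 -1'
python3 - <<'E'
from h import *
for n in("side","wrist"): cv2.imwrite(f"pics/{n}5.png",bot.snapshot(n)[:,:,::-1])
E
```

```text
t: 4.25
tcp_pos: [477.2, 161.5, 160.2]
orientation: [1.094, 2.941, 0.005]
ft_force: [-6.7, 6.3, 23.9]
opening: 9.6
```

View pics/side5.png

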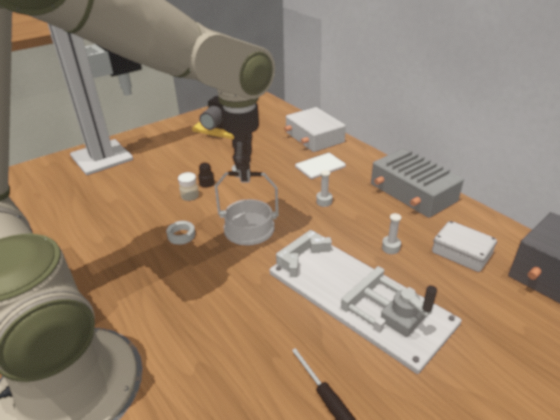

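```bash
python3 -m jog '0 0 0.005 0 -1;0 0 0.012 0 -1;0 0 0.02 0 -1;0 0 0.025 0 -1;0 0 0.025 0 -1;0 0 0.012 0 -1;0 0 0 0 -1;0 0 0 0 -1;0 0 0 0 -1'
python3 - <<'E'
from h import *
for n in("side","wrist"): cv2.imwrite(f"pics/{n}6.png",bot.snapshot(n)[:,:,::-1])
E
```

```text
t: 5.1
tcp_pos: [476.1, 160.8, 253.8]
orientation: [-1.093, -2.942, 0.003]
ft_force: [-0.5, 0.6, -6.0]
opening: 9.7
```

View pics/side6.png

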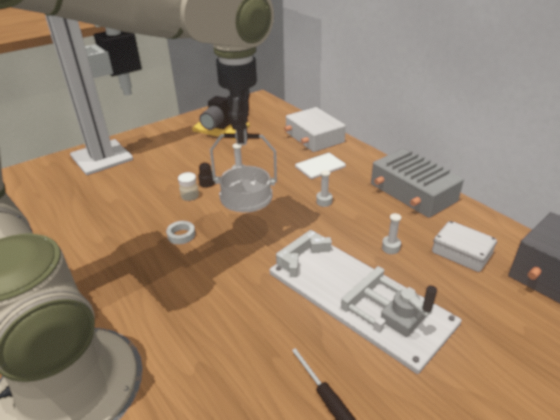

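View pics/wrist6.png

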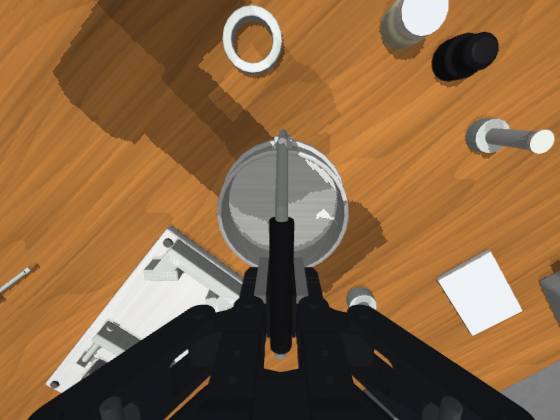

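```bash
python3 -m jog '0.001 -0.008 0 4.1 -1;0.002 -0.014 0 4.1 -1;0.003 -0.020 0 4.1 -1;0.003 -0.022 0 4.1 -1;0.003 -0.022 0 4.1 -1;0.003 -0.022 0 4.1 -1;0.003 -0.022 0 4.1 -1;0.003 -0.022 0 4.1 -1;0.003 -0.022 0 4.1 -1;0.003 -0.022 0 4.1 -1;0.003 -0.020 0 4.1 -1;0.002 -0.016 0 4.3 -1'
python3 -m jog '0.001 -0.010 0 0 -1;0.001 -0.0045 0 0 -1;0 0 0 0 -1;0 0 0 0 -1;0 0 0 0 -1;0 0 0 0 -1;0 0 0 0 -1;0 0 0 0 -1'
python3 - <<'E'
from h import *
for n in("side","top","wrist"): cv2.imwrite(f"pics/{n}7.png",bot.snapshot(n)[:,:,::-1])
E
```

```text
t: 6.2
tcp_pos: [508.8, -72.4, 254.4]
orientation: [0.241, -3.131, -0.001]
ft_force: [-0.4, 0.2, -6.2]
opening: 9.7
t: 6.87
tcp_pos: [510.9, -84.9, 255.4]
orientation: [0.237, -3.132, -0.001]
ft_force: [-0.5, 0.8, -6.1]
opening: 9.5
```

View pics/side7.png

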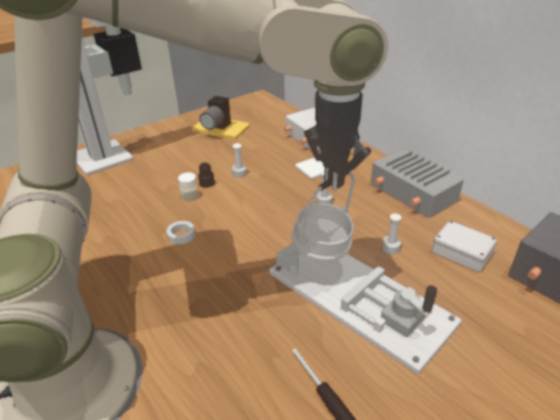

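View pics/wrist7.png

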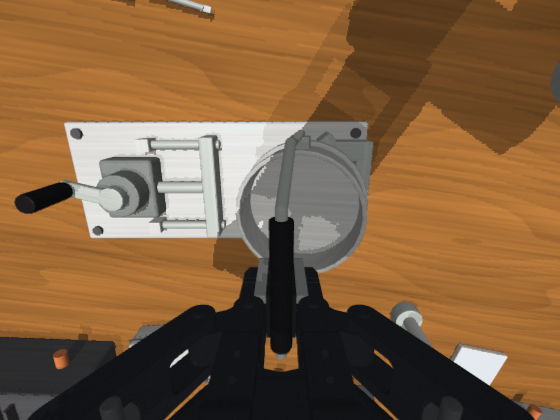

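View pics/top7.png

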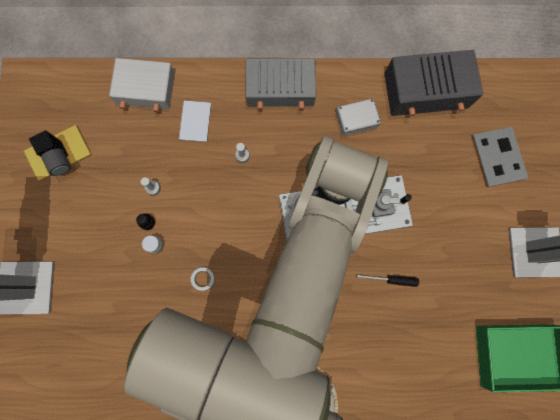

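In the wrist view the pot rim centre is near x=302 and the wire leans, so the pot is still swinging. I'll let it settle.

```bash
for i in 1 2 3; do python3 -m jog '0 0 0 0 -1;0 0 0 0 -1;0 0 0 0 -1;0 0 0 0 -1;0 0 0 0 -1;0 0 0 0 -1;0 0 0 0 -1;0 0 0 0 -1;0 0 0 0 -1;0 0 0 0 -1' | grep -E "t:|tcp"
python3 - <<E
from h import *
cv2.imwrite("pics/w8_$i.png",bot.snapshot("wrist")[:,:,::-1])
E
done
python3 - <<E
import cv2,numpy as np
cv2.imwrite("pics/w8.png",np.hstack([cv2.imread(f"pics/w8_{i}.png")[100:300,150:410] for i in (1,2,3)]))
E
```

```text
t: 7.85
tcp_pos: [511.0, -85.4, 255.4]
t: 8.73
tcp_pos: [511.0, -85.5, 255.4]
t: 9.62
tcp_pos: [511.0, -85.6, 255.4]
```

View pics/w8.png

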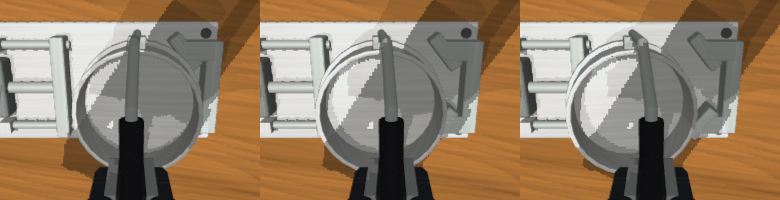

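The pot keeps swinging. I'll sample it quickly to get the period and damping.

```bash
cat > sw.py <<'E'
from h import *
import sys
out=[]
for i in range(int(sys.argv[1])):
    t=bot.observe()["t"]; im=bot.snapshot("wrist")
    g=cv2.cvtColor(im,cv2.COLOR_RGB2HSV); 
    # dark wire/ear: use row 150-165: find wire x by darkness within 255..330
    row=im[132:148].mean(2)
    out.append((t,im))
ims=[cv2.cvtColor(i[1][110:280,180:380],cv2.COLOR_RGB2BGR) for i in out]
cv2.imwrite("pics/"+sys.argv[2],np.vstack([np.hstack(ims[k:k+4]) for k in range(0,len(ims)-len(ims)%4,4)]))
print([round(o[0],2) for o in out])
E
python3 sw.py 12 sw1.png
```

```text
[9.67, 9.72, 9.77, 9.82, 9.87, 9.92, 9.97, 10.02, 10.07, 10.12, 10.17, 10.22]
```

View pics/sw1.png

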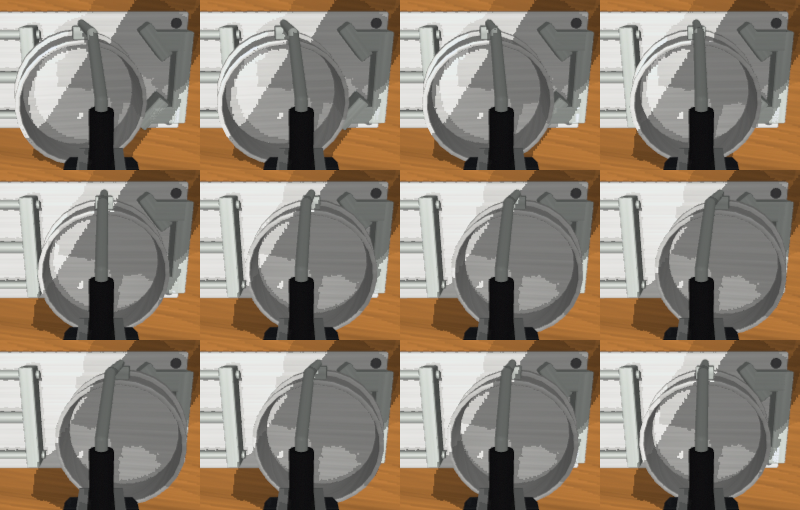

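```bash
python3 -m jog '0 0 0 0 -1;0 0 0 0 -1;0 0 0 0 -1;0 0 0 0 -1;0 0 0 0 -1;-0.0025 0.0165 0 0 -1;0 0 0 0 -1;0 0 0 0 -1;0 0 0 0 -1;0 0 0 0 -1'|grep -E 't:|tcp'; python3 sw.py 16 sw2.png
```

```text
t: 11.1
tcp_pos: [508.6, -69.4, 255.4]
[11.1, 11.15, 11.2, 11.25, 11.3, 11.35, 11.4, 11.45, 11.5, 11.55, 11.6, 11.65, 11.7, 11.75, 11.8, 11.85]
```

View pics/sw2.png

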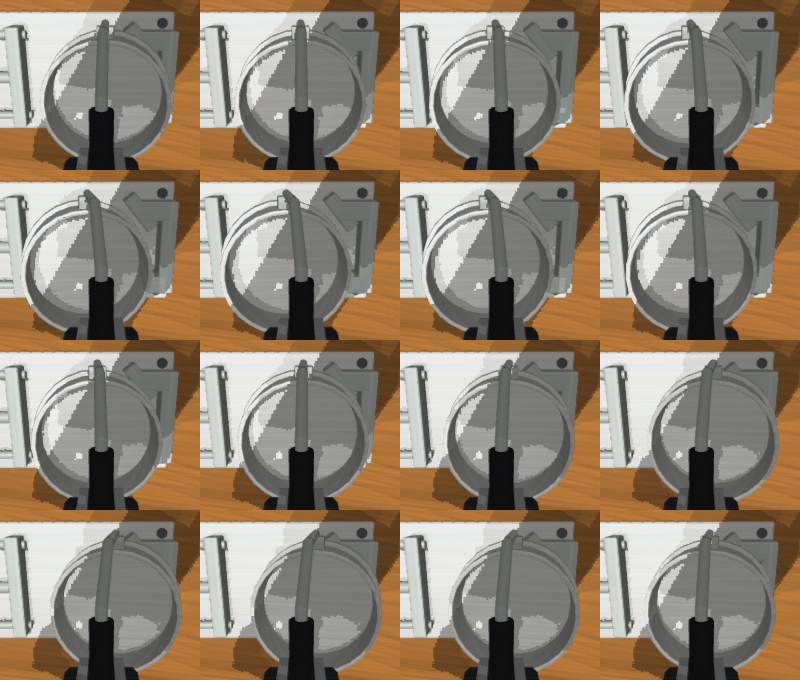

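```bash
python3 -m jog '0 0 0 0 -1;0 0 0 0 -1;0 0 0 0 -1;0 0 0 0 -1;0 0 0 0 -1;0 0 0 0 -1;0 0 0 0 -1;0 0 0 0 -1;0 0 0 0 -1;0 0 0 0 -1;0 0 0 0 -1;0.0019 -0.0125 0 0 -1'|grep -E 't:|tcp'; python3 sw.py 20 sw3.png
```

```text
t: 12.9
tcp_pos: [510.3, -80.6, 255.6]
[12.9, 12.95, 13.0, 13.05, 13.1, 13.15, 13.2, 13.25, 13.3, 13.35, 13.4, 13.45, 13.5, 13.55, 13.6, 13.65, 13.7, 13.75, 13.8, 13.85]
```

View pics/sw3.png

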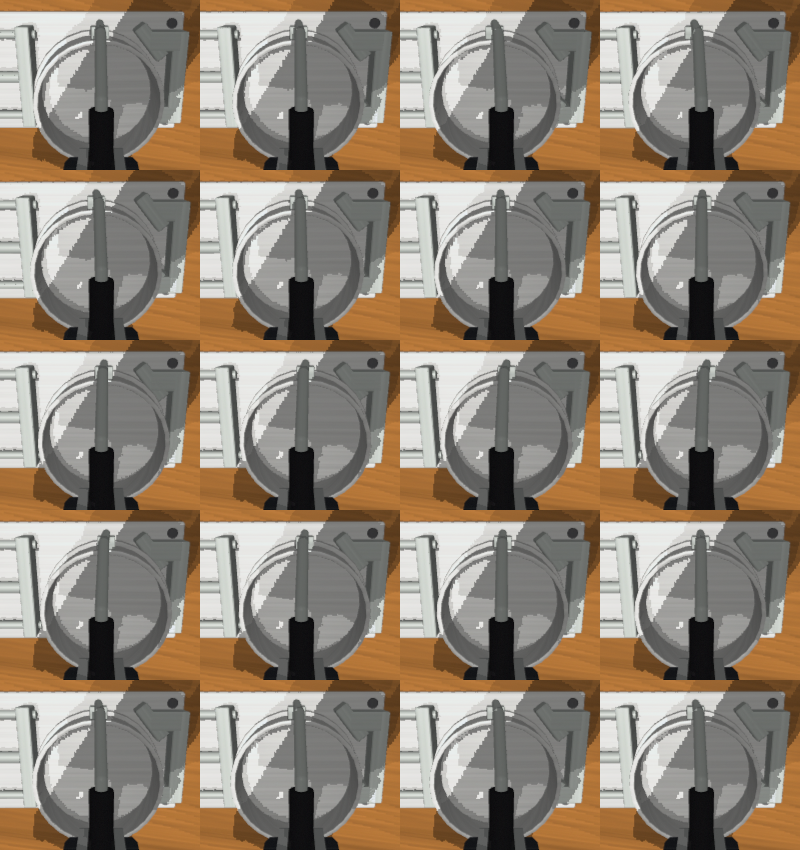

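Swing is now about ±5 mm. Next I'll check the seat position from this wrist view.

```bash
python3 - <<'E'
from h import *
np.set_printoptions(precision=1,suppress=True)
m=bot.camera_model("wrist");print(bot.observe()["tcp_pos"]);im=bot.snapshot("wrist")
np.save("m9.npy",m,allow_pickle=True)
cv2.imwrite("pics/w9.png",cv2.resize(im[110:260,10:410,::-1],None,fx=2,fy=2,interpolation=cv2.INTER_CUBIC))
print(proj("wrist",(508.7,-75.5,16),m),proj("wrist",(535.8,-258.5,86),m))
E
```

```text
[510.4 -81.5 255.4]
[283.9 181.1] [104.  195.9]
```

View pics/w9.png

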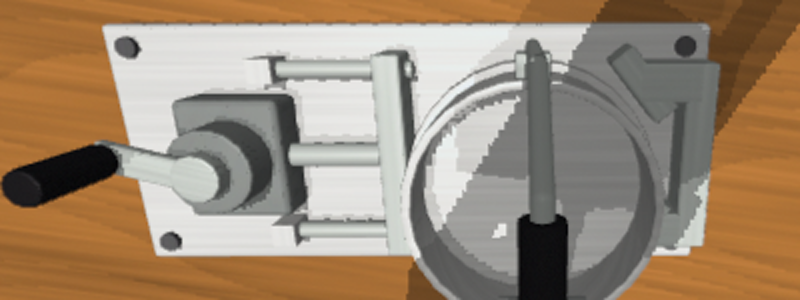

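```bash
python3 - <<'E'
from h import *
np.set_printoptions(precision=1,suppress=True)
m=np.load("m9.npy",allow_pickle=True).item()
W=lambda x,y:((x+.5)/2-.5+10,(y+.5)/2-.5+110)
T2=lambda x,y:((x+.5)/5-.5+270,(y+.5)/5-.5+130)
print("jaw face",onz("wrist",W(401,57),46,m),onz("wrist",W(408,250),46,m))
for a,b in [((126,46),(686,459)),((684,46),(110,553)),((171,241),(640,247))]:
    print("hole w",onz("wrist",W(*a),16,m)[:2],"top",onz("top",T2(*b),16)[:2])
s=onz("top",T2(110,553),16)[:2]; 
print("hub w",onz("wrist",W(196,180),95,m))
E
```

```text
jaw face [ 466.8 -163.9   46. ] [ 580.8 -151.3   46. ]
hole w [ 488.6 -331.9] top [ 487.6 -333.7]
hole w [438.8  -5.1] top [437.9  -7.4]
hole w [ 612.  -312.3] top [ 610.7 -314.6]
hub w [ 535.9 -249.8   95. ]
```

```bash
python3 -m jog '0 -0.0005 -0.006 0 -1;0.0002 -0.0005 -0.008 0 -1;0.0002 -0.0005 -0.009 0 -1;0.0002 -0.0005 -0.009 0 -1;0.0002 -0.0005 -0.009 0 -1;0.0002 -0.0005 -0.009 0 -1;0 -0.0005 -0.007 0 -1;0 -0.0005 -0.005 0 -1;0 0 -0.003 0 -1;0 0 -0.002 0 -1;0 0 0 0 -1;0 0 0 0 -1'; python3 sw.py 12 sw4.png; python3 -c "
from h import *
cv2.imwrite('pics/side10.png',bot.snapshot('side')[:,:,::-1])"
```

```text
t: 14.95
tcp_pos: [511.5, -85.5, 188.6]
orientation: [-0.237, 3.132, -0.0]
ft_force: [0.5, -0.7, -6.1]
opening: 9.5
[14.95, 15.0, 15.05, 15.1, 15.15, 15.2, 15.25, 15.3, 15.35, 15.4, 15.45, 15.5]
```

View pics/sw4.png

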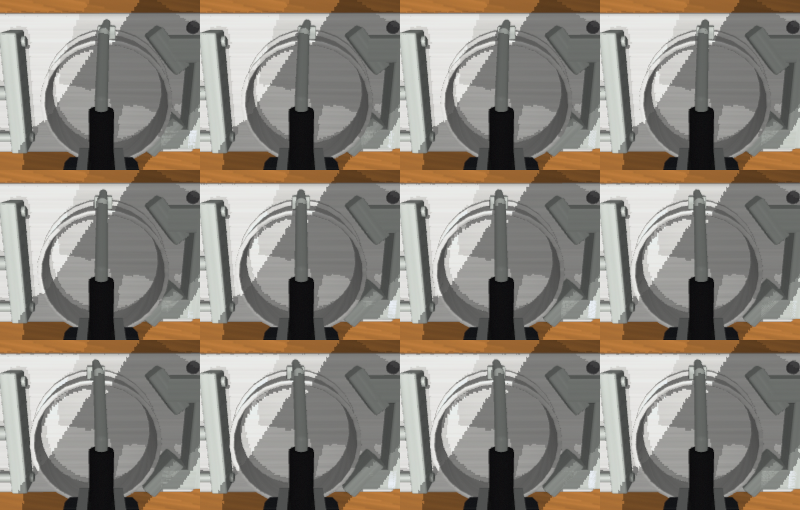

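View pics/side10.png

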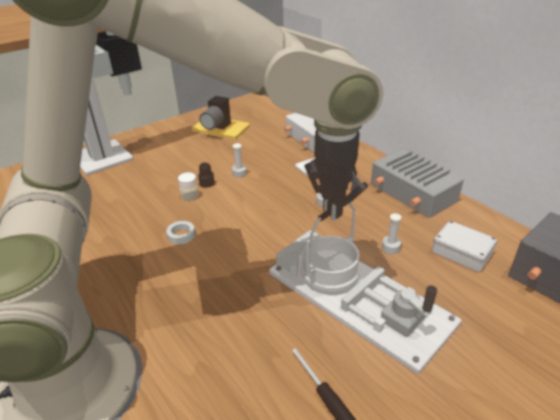

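```bash
python3 -m jog '0 0 -0.003 0 -1;0 0 -0.003 0 -1;0 0 -0.002 0 -1;0 0 0 0 -1;0 0 0 0 -1'|grep -E "tcp|force";  python3 -m jog '0 0 -0.002 0 -1;0 0 0 0 -1;0 0 0 0 -1'|grep -E "tcp|force"; python3 -m jog '0 0 -0.002 0 -1;0 0 0 0 -1;0 0 0 0 -1'|grep -E "tcp|force"
```

```text
tcp_pos: [511.3, -85.5, 180.2]
ft_force: [-0.0, -0.4, -5.6]
tcp_pos: [511.4, -85.5, 178.3]
ft_force: [0.2, -0.1, -5.4]
tcp_pos: [511.6, -85.6, 176.7]
ft_force: [-0.4, -0.2, -3.4]
```

```bash
python3 -m jog '0 0 -0.002 0 -1;0 0 0 0 -1;0 0 0 0 -1'|grep -E "tcp|force";  python3 -m jog '0 0 -0.001 0 -1;0 0 0 0 -1;0 0 0 0 -1;0 0 0 0 -1'|grep -E "tcp|force"; python3 -c "
from h import *
cv2.imwrite('pics/side11.png',bot.snapshot('side')[200:400,220:480,::-1].repeat(3,0).repeat(3,1))
cv2.imwrite('pics/wrist11.png',bot.snapshot('wrist')[:,:,::-1])"
```

```text
tcp_pos: [511.9, -86.1, 176.4]
ft_force: [-5.1, -0.9, 11.0]
tcp_pos: [512.1, -86.4, 176.3]
ft_force: [-7.6, -1.7, 19.0]
```

View pics/side11.png

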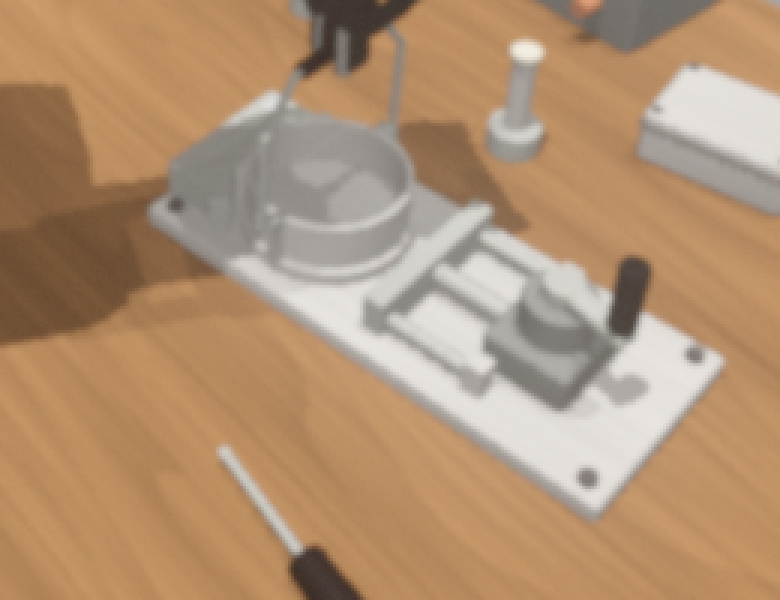

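View pics/wrist11.png

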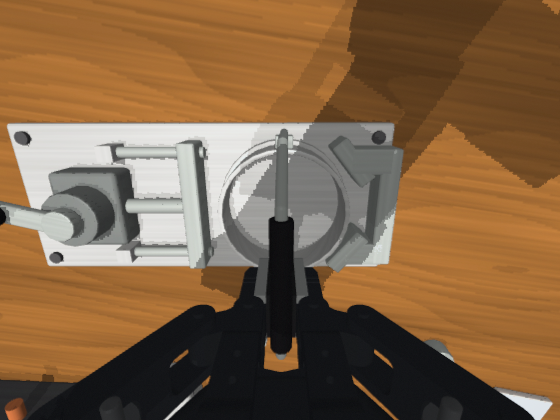

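```bash
python3 -m jog '0 0 0.002 0 -1;-0.0018 0.0122 -0.0007 0 -1;-0.0018 0.0121 -0.0021 0 -1;-0.0018 0.0118 -0.0034 0 -1;-0.0017 0.0113 -0.0047 0 -1;-0.0016 0.0107 -0.006 0 -1;0 0 0 0 -1'; python3 -m jog '-0.0015 0.01 -0.0072 0 -1;-0.0014 0.0091 -0.0083 0 -1;-0.0012 0.0081 -0.0092 0 -1;-0.001 0.007 -0.0101 0 -1;-0.0009 0.0059 -0.0108 0 -1;-0.0007 0.0046 -0.0115 0 -1;-0.0005 0.0033 -0.0115 0 -1;0 0 0 0 -1;0 0 0 0 -1'; python3 -c "
from h import *
cv2.imwrite('pics/side12.png',bot.snapshot('side')[:,:,::-1])
cv2.imwrite('pics/wrist12.png',bot.snapshot('wrist')[:,:,::-1])"
```

```text
t: 17.78
tcp_pos: [502.5, -24.8, 158.3]
orientation: [-0.239, 3.132, 0.003]
ft_force: [-1.0, 4.4, 6.1]
opening: 9.7
t: 18.53
tcp_pos: [495.2, 21.3, 89.6]
orientation: [0.238, -3.131, -0.001]
ft_force: [-1.1, 3.8, 0.4]
opening: 9.8
```

View pics/side12.png

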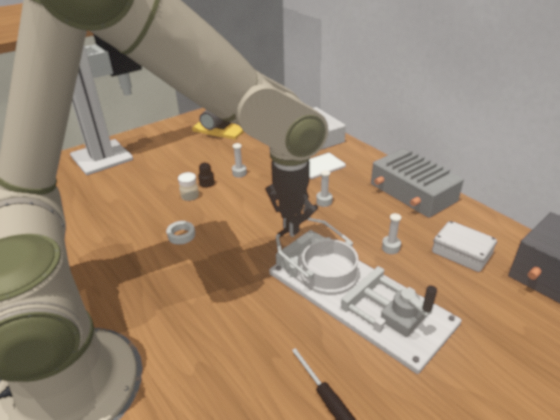

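View pics/wrist12.png

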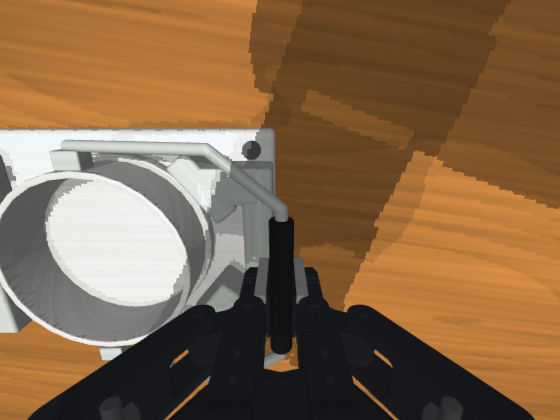

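```bash
python3 -m jog '0 0.0003 -0.003 0 -1;0 0 0 0 -0.4;0 0 0 0 -0.4;0 0 0 0 -0.4;0 0 0.01 0 -0.4;0 0 0.03 0 -0.4;0 0 0.04 0 -0.4;0 0 0.04 0 -0.4;0 0 0.02 0 0;0 0 0 0 0;0 0 0 0 0'; python3 -c "
from h import *
cv2.imwrite('pics/side13.png',bot.snapshot('side')[:,:,::-1])
cv2.imwrite('pics/wrist13.png',bot.snapshot('wrist')[:,:,::-1])"
```

```text
t: 19.55
tcp_pos: [495.7, 20.7, 228.2]
orientation: [-0.236, 3.13, -0.002]
ft_force: [-0.3, -0.2, 0.0]
opening: 42.6
```

View pics/wrist13.png

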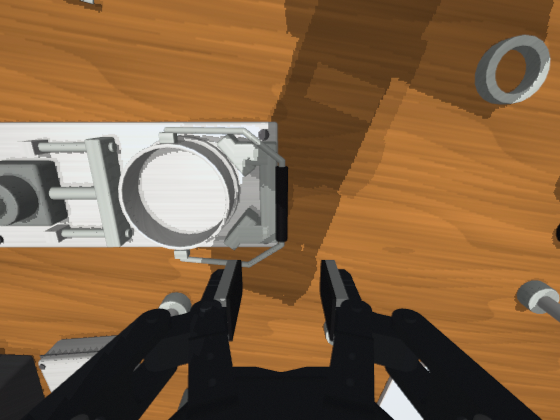

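View pics/side13.png

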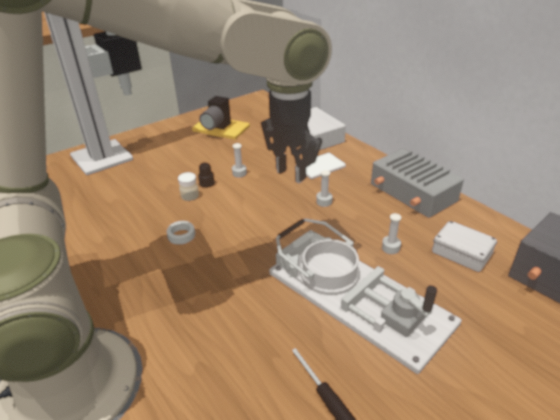

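```bash
python3 -m jog '0.0038 -0.032 0 0 0;0.0039 -0.0325 0 0 0;0.0039 -0.0325 0 0 0;0.0039 -0.0325 0 0 0;0.0039 -0.0325 0 0 0;0.0039 -0.0325 0 0 0;0.0039 -0.0325 0 0 0;0.0039 -0.0325 0 0 0;0.0039 -0.0325 0 0 0;0.0036 -0.032 0 0 0;0 0 0 0 0;0 0 0 0 0'; python3 - <<'E'
from h import *
m=bot.camera_model("wrist");print(bot.observe()["tcp_pos"])
im=bot.snapshot("wrist");cv2.imwrite('pics/wrist14.png',im[:,:,::-1])
print(proj("wrist",(534.3,-303,136),m),proj("wrist",(535.8,-258.5,95),m))
np.save("m14.npy",m,allow_pickle=True)
E
```

```text
t: 20.65
tcp_pos: [533.4, -304.2, 224.8]
orientation: [0.233, -3.13, -0.004]
ft_force: [-0.3, 0.3, -0.4]
opening: 42.8
[ 533.44712351 -304.16286319  224.8169603 ]
[278.98158427 228.18649139] [327.28015719 219.41391142]
```

View pics/wrist14.png

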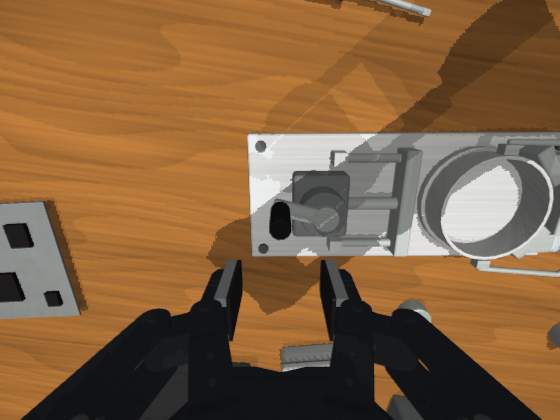

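Handle top at (280,230) and hub at (325,219), both within 2 px of prediction. Descending.

```bash
python3 -m jog '0.0005 0.001 -0.03 0 0;0 0.0005 -0.03 0 0;0 0 -0.025 0 0;0 0 -0.016 0 0;0 0 -0.006 0 0;0 0 0 0 0;0 0 0 0 -1;0 0 0 0 -1;0 0 0 0 -1;0 0 0 0 -1;0 0 0 0 -1' 40; python3 - <<'E'
from h import *
im=bot.snapshot("wrist");cv2.imwrite('pics/wrist15.png',im[:,:,::-1])
cv2.imwrite('pics/side15.png',bot.snapshot('side')[200:400,280:540,::-1].repeat(3,0).repeat(3,1))
E
```

```text
t: 21.62
tcp_pos: [535.2, -302.8, 121.7]
orientation: [-0.236, 3.13, -0.006]
ft_force: [-0.6, -5.7, 3.3]
opening: 16.9
```

View pics/side15.png

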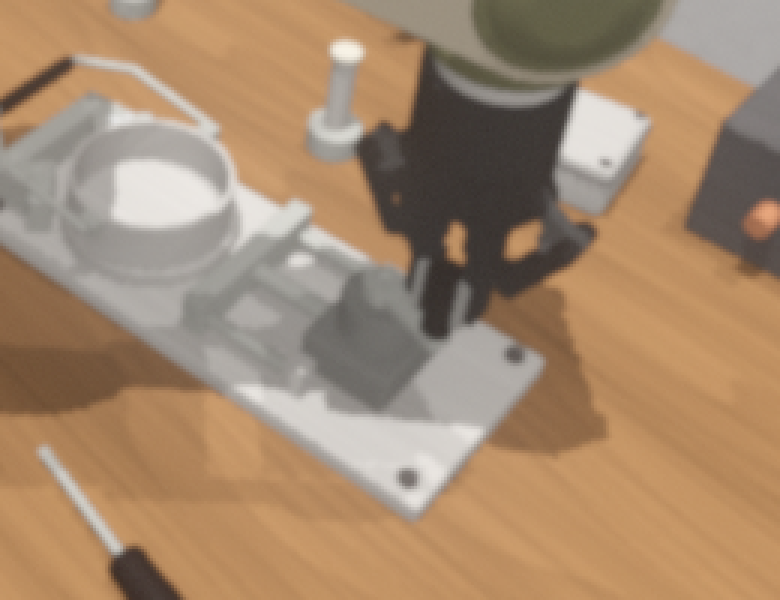

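```bash
python3 -m jog '-0.0117 0.0005 0 0 -1;-0.0108 0.0045 0 0 -1;-0.0093 0.0072 0 0 -1;-0.0072 0.0093 0 0 -1;-0.0045 0.0108 0 0 -1;-0.0015 0.0117 0 0 -1;0 0 0 0 -1'; python3 - <<'E'
from h import *
cv2.imwrite('pics/wrist16.png',bot.snapshot("wrist")[:,:,::-1])
E
```

```text
t: 22.3
tcp_pos: [495.6, -256.4, 121.9]
orientation: [-0.236, 3.116, -0.009]
ft_force: [37.5, -0.8, -14.6]
opening: 17.1
```

View pics/wrist16.png

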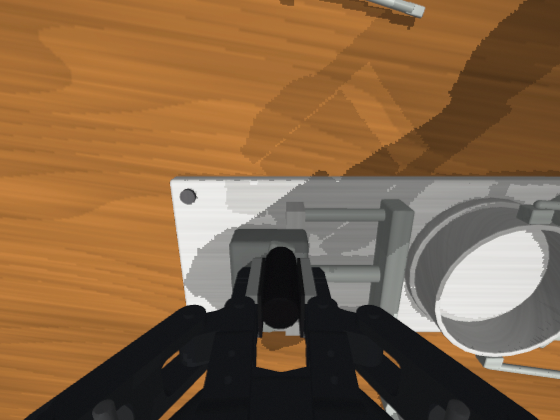

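```bash
python3 -m jog '0.005 0 0 0 -1;0 0 0 0 -1;0 0 0 0 -1'|grep -E "tcp|ft"; python3 -m jog '0.0015 0.0117 0 0 -1;0.0045 0.0108 0 0 -1;0.0072 0.0093 0 0 -1;0 0 0 0 -1;0 0 0 0 -1'; 
```

```text
tcp_pos: [496.7, -257.7, 121.7]
ft_force: [9.2, 0.6, 2.3]
t: 23.02
tcp_pos: [510.0, -226.8, 121.8]
orientation: [-0.238, 3.127, -0.008]
ft_force: [7.5, -6.2, 1.6]
opening: 17.1
```

```bash
python3 -m jog '0.0212 0.0107 0 0 -1;0.0233 0 0 0 -1;0.0202 -0.0117 0 0 -1;0 0 0 0 -1;0 0 0 0 -1'|grep -E "tcp|ft|open"; python3 -m jog '0.0117 -0.0202 0 0 -1;0 -0.0233 0 0 -1;-0.0117 -0.0202 0 0 -1;0 0 0 0 -1;0 0 0 0 -1'|grep -E "tcp|ft|open"
```

```text
tcp_pos: [574.4, -227.1, 122.0]
ft_force: [2.4, 1.1, 8.0]
opening: 17.0
tcp_pos: [572.9, -292.2, 122.1]
ft_force: [2.1, -3.6, 4.7]
opening: 17.2
```

```bash
python3 -m jog '-0.0202 -0.0117 0 0 -1;-0.0233 0 0 0 -1;-0.0202 0.0117 0 0 -1;-0.0117 0.0202 0 0 -1;0 0.0233 0 0 -1;0.0117 0.0202 0 0 -1;0.0202 0.0117 0 0 -1;0.0233 0 0 0 -1;0.0202 -0.0117 0 0 -1;0.0117 -0.0202 0 0 -1;0 -0.0233 0 0 -1;-0.0117 -0.0202 0 0 -1'; python3 -m jog '0 0 0 0 -1;0 0 0 0 -1'
python3 - <<'E'
from h import *
cv2.imwrite('pics/wrist17.png',bot.snapshot("wrist")[:,:,::-1])
E
```

```text
t: 24.85
tcp_pos: [574.7, -291.0, 122.0]
orientation: [-0.239, 3.129, -0.002]
ft_force: [-7.2, 9.5, 7.0]
opening: 17.0
t: 25.02
tcp_pos: [572.8, -292.0, 122.2]
orientation: [-0.234, 3.13, -0.004]
ft_force: [1.0, -2.3, 5.8]
opening: 17.0
```

View pics/wrist17.png

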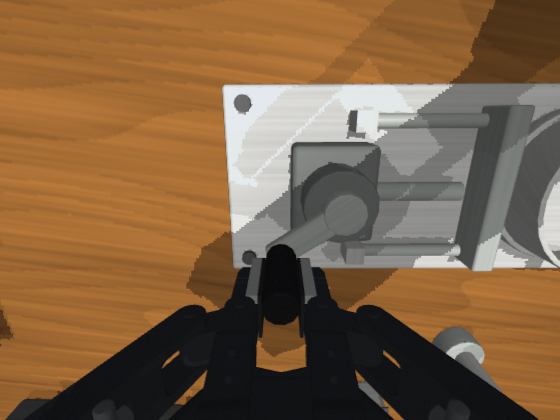

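```bash
python3 -m jog '-0.0202 -0.0117 0 0 -1;0 0 0 0 -1;0 0 0 0 -1'|grep -E "tcp|ft"; for i in 1; do python3 -m jog '-0.0118 -0.0016 0 0 -1;0 0 0 0 -1;0 0 0 0 -1'|grep -E "tcp|ft"; done;  python3 -m jog '-0.0118 0.0016 0 0 -1;0 0 0 0 -1;0 0 0 0 -1'|grep -E "tcp|ft"; python3 -m jog '-0.0109 0.0045 0 0 -1;0 0 0 0 -1;0 0 0 0 -1'|grep -E "tcp|ft"
```

```text
tcp_pos: [552.7, -302.7, 122.1]
ft_force: [2.2, -0.2, 5.9]
tcp_pos: [541.5, -304.0, 122.1]
ft_force: [3.9, 0.2, 5.8]
tcp_pos: [530.1, -302.3, 122.0]
ft_force: [5.8, 1.4, 4.8]
tcp_pos: [519.7, -298.0, 122.1]
ft_force: [8.7, -1.0, 4.6]
```

```bash
python3 -m jog '-0.0093 0.0072 0 0 -1;0 0 0 0 -1;0 0 0 0 -1'|grep -E "tcp|ft"; python3 -m jog '-0.0072 0.0093 0 0 -1;0 0 0 0 -1;0 0 0 0 -1'|grep -E "tcp|ft"; python3 -m jog '-0.0045 0.0109 0 0 -1;0 0 0 0 -1;0 0 0 0 -1'|grep -E "tcp|ft"
python3 - <<'E'
from h import *
cv2.imwrite('pics/wrist18.png',bot.snapshot("wrist")[:,:,::-1])
cv2.imwrite('pics/side18.png',bot.snapshot('side')[200:400,220:480,::-1].repeat(3,0).repeat(3,1))
E
```

```text
tcp_pos: [510.8, -291.3, 122.0]
ft_force: [10.7, -3.6, 1.1]
tcp_pos: [503.9, -282.7, 122.1]
ft_force: [12.3, -7.8, -1.0]
tcp_pos: [499.3, -272.8, 122.1]
ft_force: [11.2, -13.1, -2.3]
```

View pics/wrist18.png

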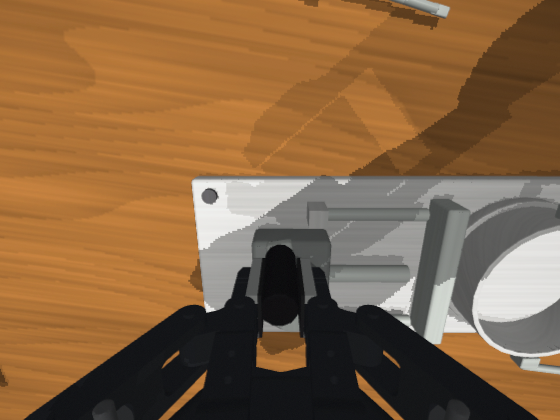

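View pics/side18.png

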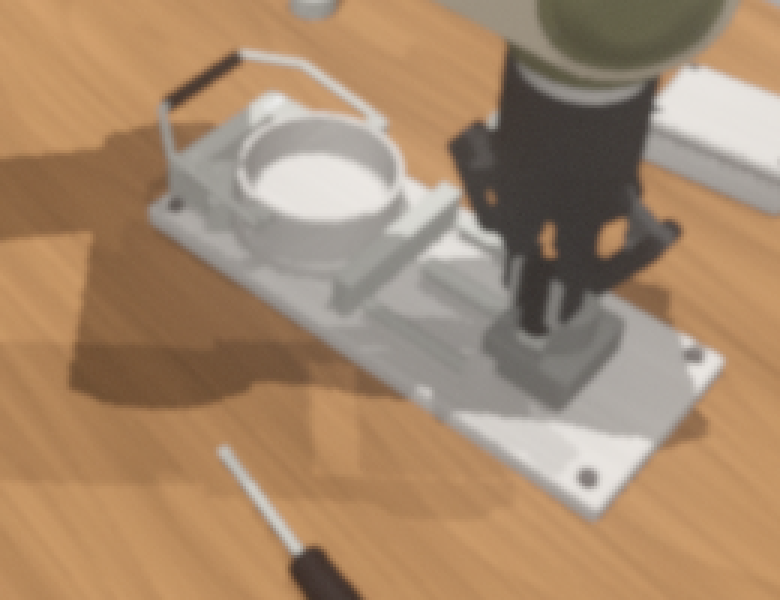

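```bash
python3 -m jog '-0.0015 0.0117 0 0 -1;0 0 0 0 -1;0 0 0 0 -1'|grep -E "tcp|ft"; python3 -m jog '0.0015 0.0117 0 0 -1;0 0 0 0 -1;0 0 0 0 -1'|grep -E "tcp|ft"
```

```text
tcp_pos: [497.3, -262.1, 122.1]
ft_force: [7.8, -18.2, -1.8]
tcp_pos: [497.9, -251.0, 122.1]
ft_force: [-0.1, -20.7, -1.1]
```

```bash
python3 -m jog '0 -0.0025 0 0 -1;0 0 0 0 -1;0 0 0 0 0;0 0 0 0 0;0 0 0 0 0;0 0 0.02 0 0;0 0 0.035 0 0;0 0 0.035 0 0;0 0 0.035 0 0;0 0 0.02 0 0;0 0 0 0 0;0 0 0 0 0'
python3 - <<'E'
from h import *
cv2.imwrite('pics/wrist19.png',bot.snapshot("wrist")[:,:,::-1])
cv2.imwrite('pics/side19.png',bot.snapshot('side')[:,:,::-1])
cv2.imwrite('pics/top19.png',bot.snapshot('top')[:,:,::-1])
E
```

```text
t: 28.42
tcp_pos: [496.9, -249.2, 265.9]
orientation: [-0.237, 3.131, -0.002]
ft_force: [-0.3, 0.0, -0.2]
opening: 42.7
```

View pics/wrist19.png

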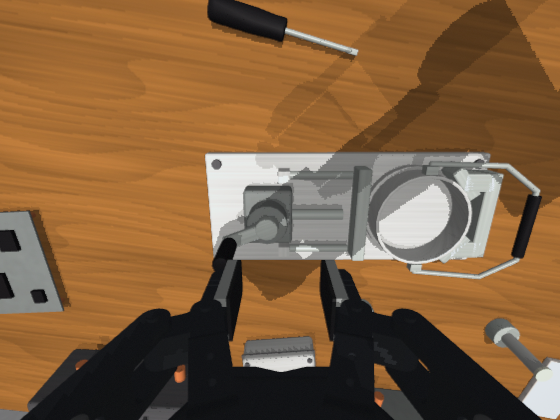

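View pics/side19.png

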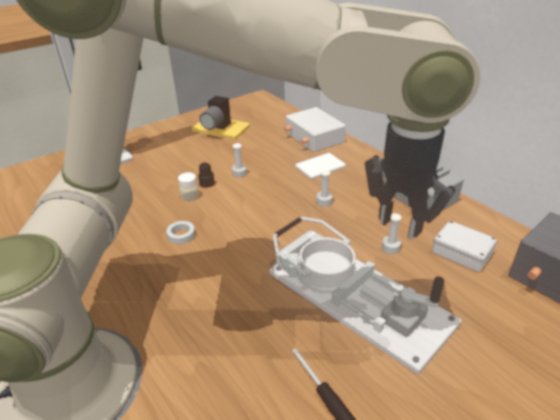

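View pics/top19.png

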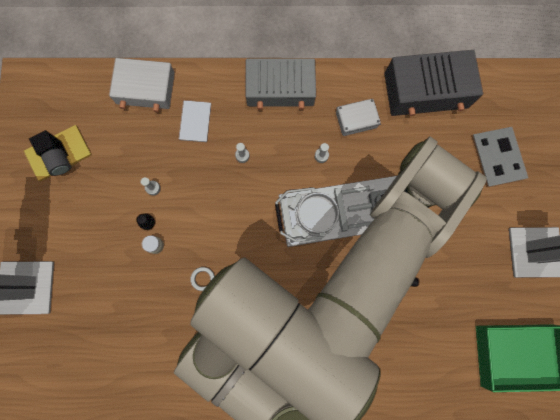

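```bash
python3 - <<'E'
from h import *
np.set_printoptions(precision=1,suppress=True)
m=bot.camera_model("wrist");print(m["extrinsics"][:3,3],bot.observe()["t"])
w=cv2.imread("pics/wrist19.png");s=cv2.imread("pics/side19.png")
cv2.imwrite("pics/z19.png",np.vstack([cv2.resize(w[140:290,195:555],(792,330),interpolation=cv2.INTER_CUBIC),cv2.resize(s[205:345,265:463],(792,560)[:2],interpolation=cv2.INTER_CUBIC)[:270*2]]))
print("handle w",onz("wrist",(228,243),136,m), tri("wrist",(228,243),"side",(439,281)), "hub",onz("wrist",(267,229),95,m))
np.save("m19.npy",m,allow_pickle=True)
E
```

```text
[ 413.4 -259.8  383.7] 28.5667
handle w [ 534.7 -290.1  136. ] (array([ 546.1, -297. ,  135.4]), np.float64(23.597007198275026)) hub [ 532.3 -255.7   95. ]
```

View pics/z19.png

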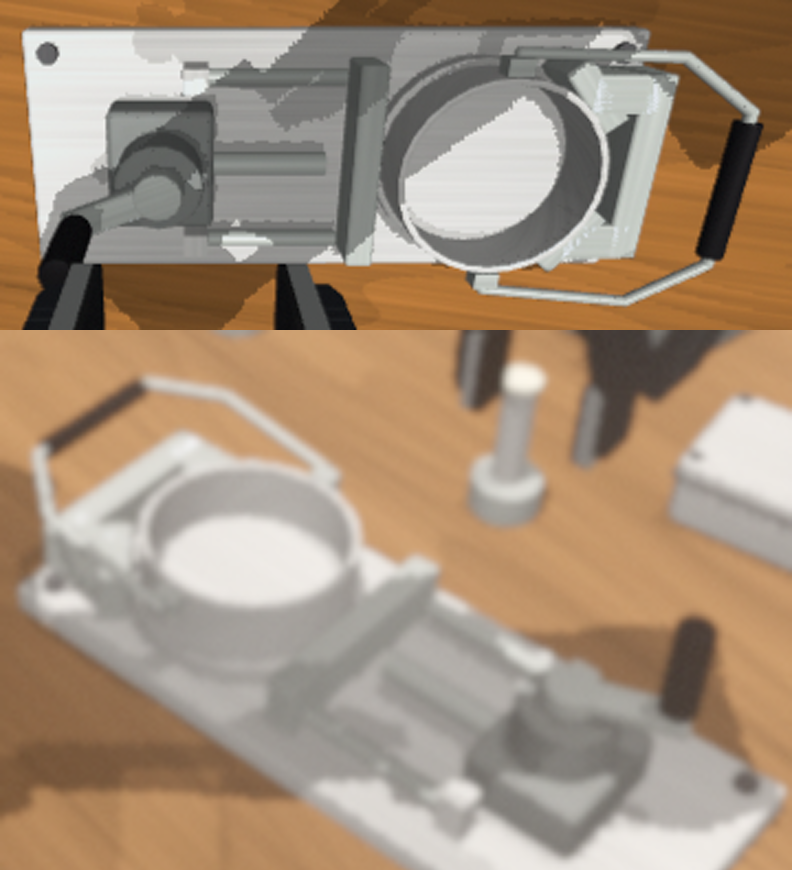

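```bash
python3 - <<'E'
from h import *
np.set_printoptions(precision=1,suppress=True)
m=np.load("m19.npy",allow_pickle=True).item()
Z=lambda x,y:((x+.5)/2.2-.5+195,(y+.5)/2.2-.5+140)
S=lambda x,y:((x+.5)/4-.5+265,(y-330+.5)/(560/140)-.5+205)
p=onz("wrist",Z(56,271),136,m);h=onz("wrist",Z(157,196),95,m);print(p,h,proj("wrist",(537,-258.5,95),m))
print(tri("wrist",Z(56,271),"side",S(695,628),m))
for c in [(536,-258.7),h[:2]]:
    d=p[:2]-c; th=np.degrees(np.arctan2(d[1],d[0])); print(np.linalg.norm(d),th,np.radians(720-81.4-th-0))
print("jaw face top",onz("wrist",Z(377,64),46,m),onz("wrist",Z(367,262),46,m))
# pot rim
print("rim",onz("wrist",Z(401,170),64,m),onz("wrist",Z(607,150),64,m))
E
```

```text
[ 556.5 -295.5  136. ] [ 532.2 -256.7   95. ] [263.8 232.7]
(array([ 559.3, -296.8,  135.4]), np.float64(4.8364680633106785))
42.141774539052456 -60.94057687664003 12.209286317797881
45.761745077171575 -58.03455576492183 12.158566681265931
jaw face top [ 460.7 -151.7   46. ] [ 575.3 -128.9   46. ]
rim [ 511.1 -131.2   64. ] [484.2 -27.6  64. ]
```

```bash
python3 -m jog '0.01 -0.008 0 -5.8 0;0.01 -0.008 0 -5.8 0;0.01 -0.008 0 -5.8 0;0.01 -0.008 0 -5.8 0;0.01 -0.008 0 -5.8 0;0.01 -0.0075 0 -5.8 0;0 0 0 -5.8 0;0 0 0 -5.8 0;0 0 0 -5.8 0;0 0 0 -5.8 0;0 0 0 -5.8 0;0 0 0 -5.8 0'; python3 -m jog '0 0 0 0 0;0 0 0 0 0'
python3 - <<'E'
from h import *
m=bot.camera_model("wrist");print(bot.observe()["tcp_pos"])
cv2.imwrite('pics/wrist20.png',bot.snapshot("wrist")[:,:,::-1])
np.save("m20.npy",m,allow_pickle=True)
print(proj("wrist",(557,-296.5,136),m),proj("wrist",(536.5,-258.7,95),m))
E
```

```text
t: 29.57
tcp_pos: [556.6, -296.7, 263.4]
orientation: [-1.599, -2.701, -0.001]
ft_force: [-0.5, -0.0, 0.1]
opening: 43.0
t: 29.73
tcp_pos: [556.7, -296.7, 263.9]
orientation: [-1.588, -2.708, -0.0]
ft_force: [0.3, -0.1, -0.6]
opening: 42.8
[ 556.66544238 -296.71570554  263.9036285 ]
[279.85679449 212.96311646] [280.51683002 157.76633033]
```

View pics/wrist20.png

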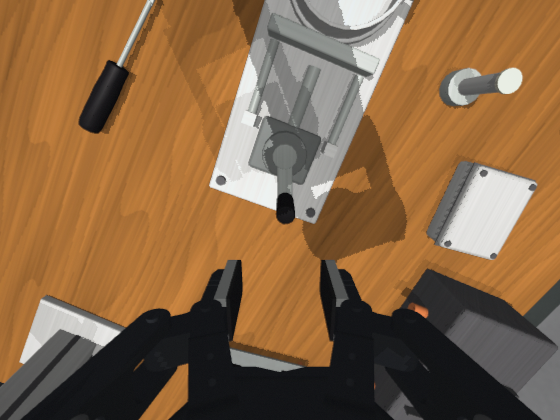

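```bash
python3 -m jog '0.002 0.001 -0.035 0 0;0 0 -0.036 0 0;0 0 -0.035 0 0;0 0 -0.026 0 0;0 0 -0.01 0 0;0 0 0 0 0;0 0 0 0 -1;0 0 0 0 -1;0 0 0 0 -1;0 0 0 0 -1;0 0 0 0 -1;0 0 0 0 -1' 40;python3 -m jog '0 0 0 0 -1;0 0 0 0 -1;0 0 0 0 -1'
```

```text
t: 30.78
tcp_pos: [559.7, -296.5, 125.1]
orientation: [1.591, 2.704, -0.001]
ft_force: [0.9, -0.2, 7.5]
opening: 16.8
t: 31.03
tcp_pos: [559.7, -296.5, 125.1]
orientation: [1.591, 2.704, -0.001]
ft_force: [0.8, 0.3, 6.2]
opening: 17.2
```

```bash
for i in 1 2 3; do python3 -m jog '-0.0026 -0.0015 0 0 -1;0 0 0 0 -1;0 0 0 0 -1;0 0 0 0 -1'|grep -E "tcp|ft"; done
```

```text
tcp_pos: [557.0, -297.9, 125.0]
ft_force: [1.2, 0.6, 7.8]
tcp_pos: [554.4, -299.1, 125.0]
ft_force: [0.3, 2.5, 7.6]
tcp_pos: [551.8, -300.1, 124.9]
ft_force: [-0.1, 3.1, 8.8]
```

```bash
for i in 1 2; do python3 -m jog '-0.0028 -0.0006 0 0 -1;0 0 0 0 -1;0 0 0 0 -1;0 0 0 0 -1'|grep -E "tcp|ft"; done;for i in 1 2; do python3 -m jog '-0.003 -0.0002 0 0 -1;0 0 0 0 -1;0 0 0 0 -1;0 0 0 0 -1'|grep -E "tcp|ft"; done
```

```text
tcp_pos: [549.1, -300.8, 124.9]
ft_force: [1.3, 3.7, 8.5]
tcp_pos: [546.4, -301.4, 125.0]
ft_force: [1.3, 3.7, 8.2]
tcp_pos: [543.5, -301.7, 125.0]
ft_force: [3.0, 3.6, 7.4]
tcp_pos: [540.6, -301.9, 125.0]
ft_force: [3.5, 3.0, 7.3]
```

```bash
for i in 1 2 ; do python3 -m jog '0.0007 0 0 0 -1;0 0 0 0 -1;0 0 0 0 -1;0 0 0 0 -1'|grep -E "tcp|ft"; done
```

```text
tcp_pos: [541.4, -301.9, 125.0]
ft_force: [2.9, 3.5, 6.2]
tcp_pos: [542.1, -301.8, 125.0]
ft_force: [3.1, 3.7, 6.9]
```

```bash
for i in 1 2 3; do python3 -m jog '0.003 0.0003 0 0 -1;0 0 0 0 -1;0 0 0 0 -1;0 0 0 0 -1'|grep -E "tcp|ft"; done
```

```text
tcp_pos: [545.2, -301.5, 125.0]
ft_force: [2.9, 3.9, 7.8]
tcp_pos: [548.0, -301.0, 125.0]
ft_force: [2.2, 3.9, 7.1]
tcp_pos: [550.8, -300.4, 124.9]
ft_force: [1.5, 5.6, 8.5]
```

```bash
python3 -m jog '0 0 0 0 0;0 0 0 0 0;0 0 0 0 0;0 0 0.02 0 0;0 0 0.035 0 0;0 0 0.035 0 0;0 0 0.035 0 0;0 0 0.02 0 0;0 0 0 0 0;0 0 0 0 0;0 0 0 0 0'
python3 - <<'E'
from h import *
m=bot.camera_model("wrist");print(bot.observe()["tcp_pos"])
cv2.imwrite('pics/wrist21.png',bot.snapshot("wrist")[:,:,::-1])
np.save("m21.npy",m,allow_pickle=True)
cv2.imwrite('pics/side21.png',bot.snapshot("side")[:,:,::-1])
E
```

```text
t: 35.95
tcp_pos: [549.4, -301.0, 266.5]
orientation: [-1.592, -2.705, -0.0]
ft_force: [-0.3, -0.2, 0.3]
opening: 42.7
[ 549.41151231 -300.9637976   266.46377089]
```

View pics/wrist21.png

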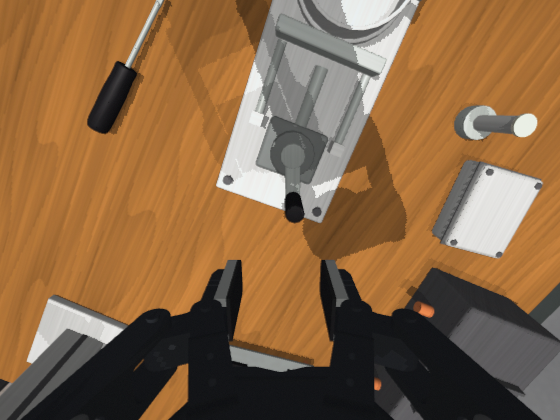

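View pics/side21.png

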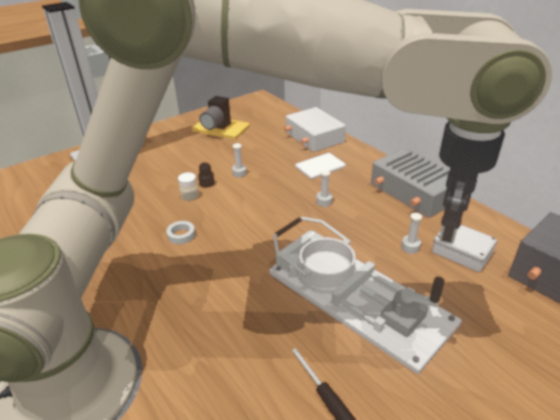

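Handle at (294,214) and hub at (292,155): the crank settles back to the same angle after release, so it rests on its holding force. The right-hand specimen has been knocked aside, from (392,240) to (412,245) in the side view. I'll re-measure.

```bash
python3 - <<'E'
from h import *
np.set_printoptions(precision=1,suppress=True)
t=bot.snapshot("top");s=bot.snapshot("side")
cv2.imwrite("pics/t22.png",cv2.resize(t[130:260,220:380,::-1],None,fx=5,fy=4.6,interpolation=cv2.INTER_CUBIC))
cv2.imwrite("pics/t22f.png",t[:,:,::-1])
cv2.imwrite("pics/s22.png",cv2.resize(s[130:300,210:440,::-1],None,fx=3.4,fy=3.4,interpolation=cv2.INTER_CUBIC))
E
```

```text
(no output)
```

View pics/t22.png

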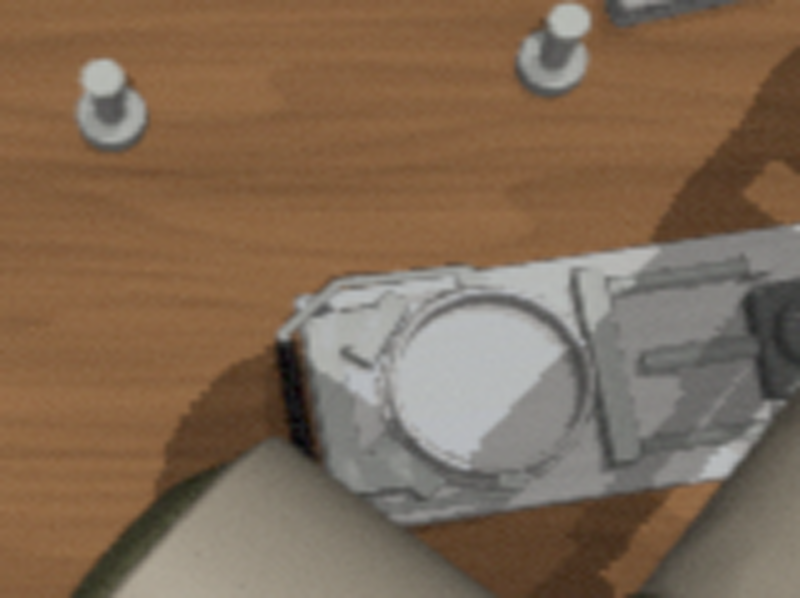

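View pics/s22.png

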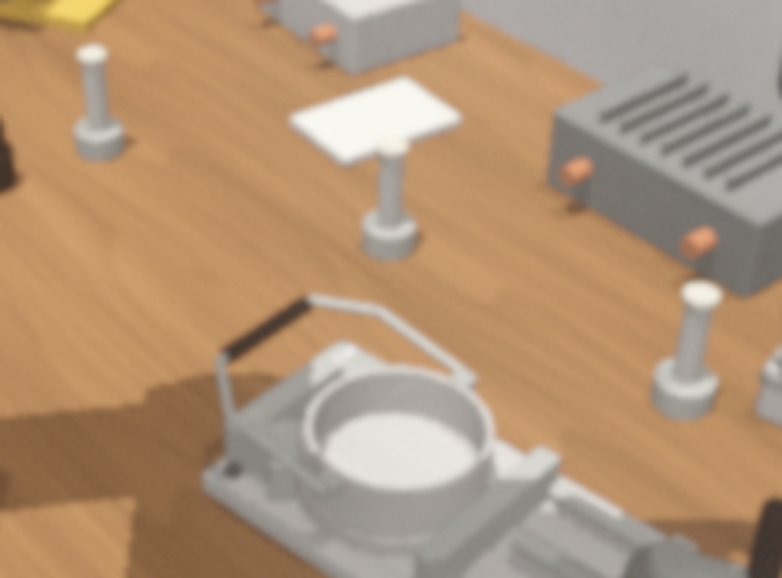

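```bash
python3 - <<'E'
from h import *
np.set_printoptions(precision=1,suppress=True)
T=lambda x,y:((x+.5)/5-.5+220,(y+.5)/4.6-.5+130)
S=lambda x,y:((x+.5)/3.4-.5+210,(y+.5)/3.4-.5+130)
for n,t,b,s in [("C",T(569,21),T(552,58),S(702,296)),("B",T(103,77),T(112,112),S(396,146))]:
    print(n,onz("top",t,90),onz("top",b,22),tri("top",t,"side",s))
print("pot",onz("top",T(490,384),28),onz("top",T(487,384),64),onz("side",S(398,411),64), "floor side",onz("side",S(401,453),28))
E
```

```text
C [ 719.8 -123.5   90. ] [ 719.8 -122.8   22. ] (array([ 720.8, -124.2,   89.1]), np.float64(1.6870079542030623))
B [686.5 130.8  90. ] [686.1 130.6  22. ] (array([688.2, 129.9,  89.5]), np.float64(3.5360811801990475))
pot [511.7 -80.7  28. ] [505.7 -75.4  64. ] [519.9 -66.8  64. ] floor side [523.7 -67.3  28. ]
```

```bash
python3 -m jog '0.021 0.022 -0.008 0 0;0.0214 0.022 -0.008 0 0;0.0214 0.0222 -0.008 0 0;0.0214 0.0222 -0.008 0 0;0.0214 0.0222 -0.008 0 0;0.0214 0.0222 -0.008 0 0;0.0214 0.0222 -0.008 0 0;0.0212 0.0222 -0.008 0 0;0 0 0 0 0;0 0 0 0 0;0 0 0 0 0'
python3 - <<'E'
from h import *
m=bot.camera_model("wrist");print(bot.observe()["tcp_pos"])
cv2.imwrite('pics/wrist23.png',bot.snapshot("wrist")[:,:,::-1])
np.save("m23.npy",m,allow_pickle=True)
print(proj("wrist",(720.2,-123.5,90),m),proj("wrist",(720.2,-123.5,22),m),proj("wrist",(509.8,-76,64),m))
E
```

```text
t: 37.07
tcp_pos: [720.2, -124.2, 203.5]
orientation: [-1.593, -2.707, 0.001]
ft_force: [-0.2, -0.6, 0.0]
opening: 42.6
[ 720.15636758 -124.23781919  203.46721292]
[279.80931088 217.69981875] [280.00024133 195.77312448] [71.14792666 31.0715858 ]
```

View pics/wrist23.png

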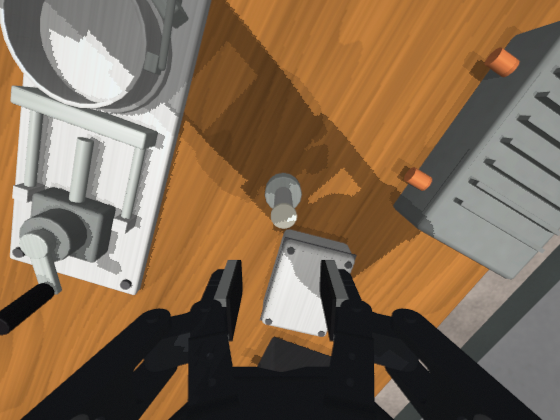

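```bash
python3 -m jog '0.001 0.0005 -0.035 0 0;0 0 -0.035 0 0;0 0 -0.034 0 0;0 0 -0.024 0 0;0 0 -0.01 0 0;0 0 0 0 0;0 0 0 0 0;0 0 0 0 -1;0 0 0 0 -1;0 0 0 0 -1;0 0 0 0 -1;0 0 0 0 -1' 40; python3 - <<'E'
from h import *
cv2.imwrite('pics/wrist24.png',bot.snapshot("wrist")[:,:,::-1])
E
```

```text
t: 38.12
tcp_pos: [722.3, -123.8, 68.4]
orientation: [1.591, 2.704, 0.001]
ft_force: [-0.4, -0.3, 6.4]
opening: 16.9
```

View pics/wrist24.png

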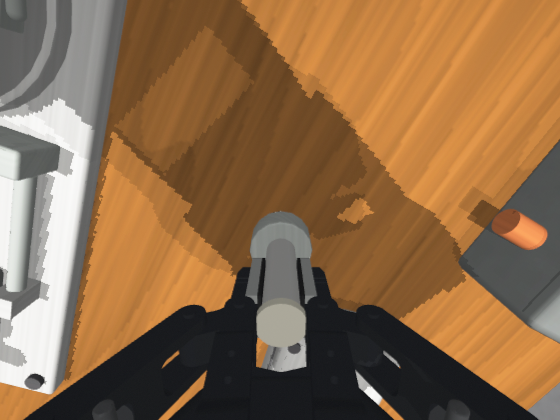

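```bash
python3 -m jog '0 0 0.02 0 -1;0 0 0.035 0 -1;0 0 0.035 0 -1;-0.010 0 0.03 0 -1;-0.02 0.002 0.01 0 -1;-0.025 0.003 0 0 -1;-0.025 0.003 0 0 -1;-0.02 0.002 0 0 -1;-0.01 0.001 0 0 -1;0 0 0 0 -1;0 0 0 0 -1;0 0 0 0 -1' 60; python3 - <<'E'
from h import *
m=bot.camera_model("wrist");print(bot.observe()["tcp_pos"])
cv2.imwrite('pics/wrist25.png',bot.snapshot("wrist")[:,:,::-1])
np.save("m25.npy",m,allow_pickle=True)
print(proj("wrist",(509.8,-76,64),m),proj("wrist",(509.8,-76,28),m))
E
```

```text
t: 39.17
tcp_pos: [612.0, -112.5, 196.1]
orientation: [1.593, 2.707, 0.0]
ft_force: [-0.1, 0.2, -2.2]
opening: 16.5
[ 612.01523689 -112.4954111   196.11893203]
[191.40207784 116.69167171] [202.46257399 115.94745555]
```

View pics/wrist25.png

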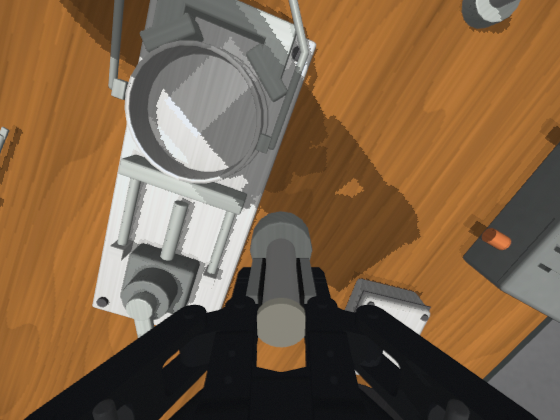

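```bash
python3 - <<'E'
from h import *
np.set_printoptions(precision=1,suppress=True)
m=np.load("m25.npy",allow_pickle=True).item()
im=cv2.imread("pics/wrist25.png");cv2.imwrite("pics/z25.png",cv2.resize(im[0:220,90:320],None,fx=3.4,fy=2.7,interpolation=cv2.INTER_CUBIC))
cs=[]
for b in [(0,0),(-3.5,3)]:
    P=np.array([onz("wrist",(u+b[0],v+b[1]),64,m)[:2] for u,v in [(129,108),(268,100),(205,41),(195,181)]])
    A=np.c_[2*P,np.ones(4)];x=np.linalg.lstsq(A,(P**2).sum(1),rcond=None)[0];print(x[:2],np.sqrt(x[2]+x[:2]@x[:2]))
E
```

```text
[515.6 -72.1] 55.92806681482227
[514.1 -75.7] 56.218566433127485
```

View pics/z25.png

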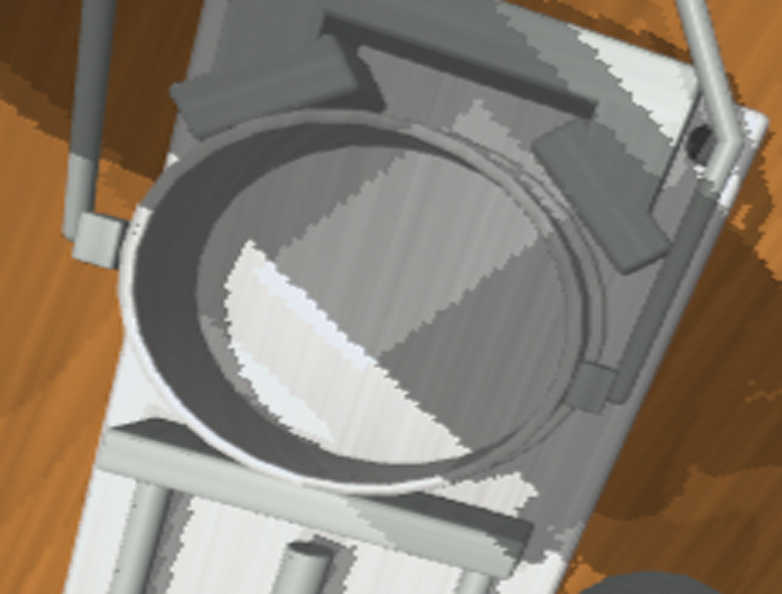

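```bash
python3 - <<'E'
from h import *
np.set_printoptions(precision=1,suppress=True)
m=np.load("m25.npy",allow_pickle=True).item()
z=196.1-68.4
for dz in (0,22,90): print(proj("wrist",(612,-112.5,z+dz),m))
for r in (20,):
  a=np.linspace(0,2*np.pi,72); 
  for dz in (0,22):
    P=np.array([proj("wrist",(612+r*np.cos(t),-112.5+r*np.sin(t),z+dz),m) for t in a]); print(dz,P.min(0),P.max(0))
a=np.linspace(0,2*np.pi,72);P=np.array([proj("wrist",(612+11*np.cos(t),-112.5+11*np.sin(t),z+90),m) for t in a]); print(P.min(0),P.max(0))
im=cv2.imread("pics/wrist25.png");cv2.imwrite("pics/z25b.png",cv2.resize(im[195:365,220:340],None,fx=4,fy=3.5,interpolation=cv2.INTER_CUBIC))
E
```

```text
[278.9 240.5]
[278.7 255. ]
[277.9 331.6]
0 [250.4 213.7] [307.4 265.7]
22 [247.1 225.6] [310.4 282.5]
[251.2 309.4] [304.6 352.6]
```

View pics/z25b.png

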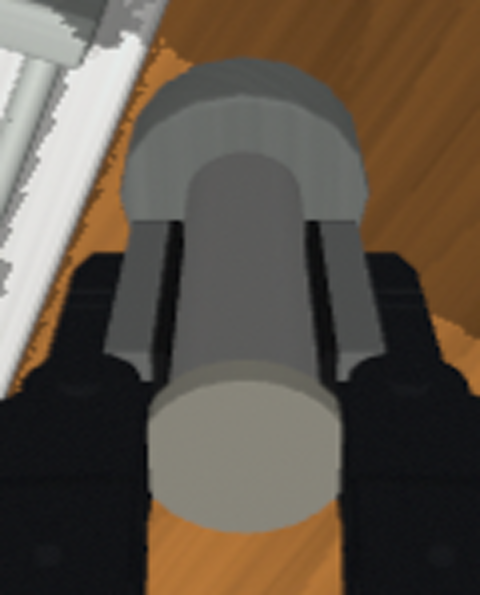

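```bash
python3 -m jog '-0.012 0.0014 0 0 -1;-0.022 0.0022 0 0 -1;-0.024 0.0024 0 0 -1;-0.022 0.0022 0 0 -1;-0.0135 0.0016 0 0 -1;-0.006 0.0007 0 0 -1;0 0 0 0 -1;0 0 0 0 -1;0 0 -0.02 0 -1;0 0 -0.03 0 -1;0 0 0 0 -1;0 0 0 0 -1';python3 - <<'E'
from h import *
cv2.imwrite('pics/wrist26.png',bot.snapshot("wrist")[:,:,::-1])
cv2.imwrite('pics/side26.png',bot.snapshot("side")[:,:,::-1])
E
```

```text
t: 40.22
tcp_pos: [512.1, -101.8, 145.3]
orientation: [-1.592, -2.705, 0.0]
ft_force: [0.2, 0.0, -0.8]
opening: 16.8
```

View pics/wrist26.png

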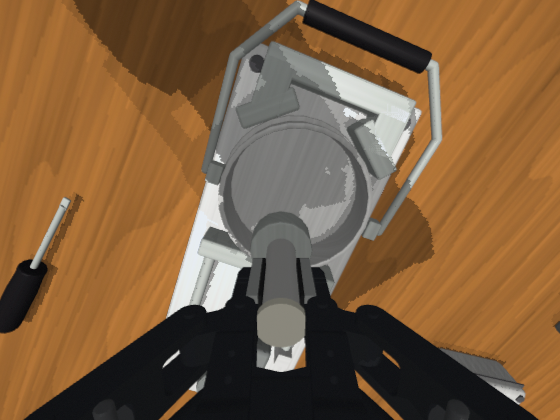

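View pics/side26.png

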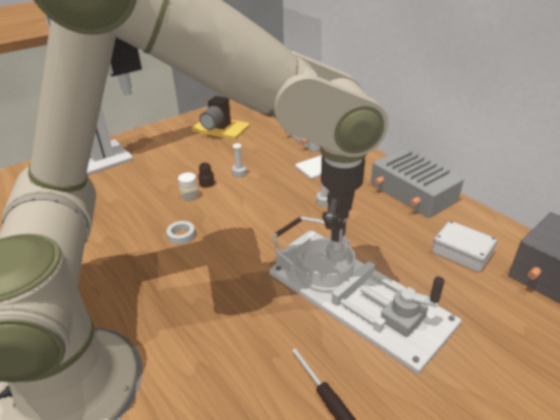

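```bash
python3 - <<'E'
from h import *
np.set_printoptions(precision=1,suppress=True)
m=bot.camera_model("wrist")
a=np.linspace(0,2*np.pi,144)
for R in (56,51):
    P=np.array([proj("wrist",(513+R*np.cos(t),-76+R*np.sin(t),64),m) for t in a]); print(R,P.min(0),P.max(0))
im=cv2.imread("pics/wrist26.png");cv2.imwrite("pics/z26.png",cv2.resize(im[100:280,195:395],None,fx=4,fy=3.3,interpolation=cv2.INTER_CUBIC))
E
```

```text
56 [219.  122.2] [374.1 270.9]
51 [226. 130.] [367.2 265.3]
```

View pics/z26.png

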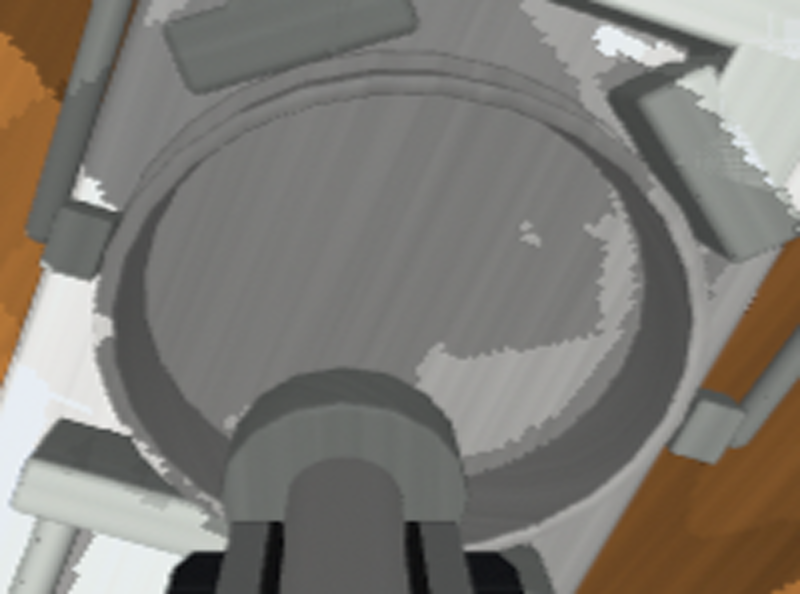

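```bash
python3 -m jog '0 0 -0.015 0 -1;0 0 -0.015 0 -1;0 0 -0.01 0 -1;0 0 -0.005 0 -1;0 0 -0.002 0 -1;0 0 0 0 -1;0 0 0 0 -1';  for i in 1 2; do python3 -m jog '0 0 -0.001 0 -1;0 0 0 0 -1;0 0 0 0 -1'|grep -E "tcp|ft"; done
```

```text
t: 40.9
tcp_pos: [512.4, -102.1, 99.7]
orientation: [1.593, 2.706, 0.0]
ft_force: [0.1, -0.4, -2.6]
opening: 16.5
tcp_pos: [512.0, -101.9, 98.2]
ft_force: [0.9, 0.0, -0.9]
tcp_pos: [511.9, -101.9, 96.9]
ft_force: [0.5, -0.0, -1.8]
```

```bash
for i in 1 2; do python3 -m jog '0 0 -0.001 0 -1;0 0 0 0 -1;0 0 0 0 -1'|grep -E "tcp|ft"; done
```

```text
tcp_pos: [512.0, -101.9, 96.4]
ft_force: [-2.3, 1.4, 5.7]
tcp_pos: [512.2, -102.0, 96.3]
ft_force: [-5.3, 1.5, 15.5]
```

```bash
python3 -m jog '0 0 0.0015 0 -1;0 0 0 0 -0.3;0 0 0 0 -0.3;0 0 0 0 -0.3;0 0 0.015 0 -0.3;0 0 0.03 0 -0.3;0 0 0.035 0 -0.3;0 0 0.035 0 -0.3;0 0 0 0 -0.3;0 0 0 0 0;0 0 0 0 0';python3 - <<'E'
from h import *
m=bot.camera_model("wrist");np.save("m27.npy",m,allow_pickle=True)
cv2.imwrite('pics/wrist27.png',bot.snapshot("wrist")[:,:,::-1])
print(proj("wrist",(512.2,-102,118),m),proj("wrist",(512.2,-102,50),m))
a=np.linspace(0,2*np.pi,144)
for R in (56,51):
    P=np.array([proj("wrist",(512+R*np.cos(t),-77+R*np.sin(t),64),m) for t in a]); print(R,P.min(0),P.max(0))
E
```

```text
t: 42.82
tcp_pos: [511.6, -101.8, 210.5]
orientation: [-1.593, -2.707, 0.0]
ft_force: [0.2, 0.1, -1.0]
opening: 42.7
[279.76195088 228.36264977] [279.97686887 202.69305345]
56 [232.53585823 121.65128893] [353.13006202 239.63198748]
51 [237.92965186 127.63447424] [347.72040268 234.99899628]
```

View pics/wrist27.png

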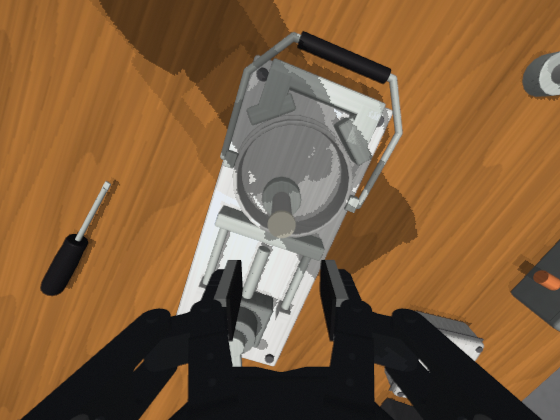

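Specimen C stands in the pot, with its disc at (282,225). I'll zoom in to fit the rim relative to it.

```bash
python3 - <<'E'
import cv2
im=cv2.imread("pics/wrist27.png");cv2.imwrite("pics/z27.png",cv2.resize(im[105:255,215:370],None,fx=5,fy=4,interpolation=cv2.INTER_CUBIC))
E
```

```text
(no output)
```

View pics/z27.png

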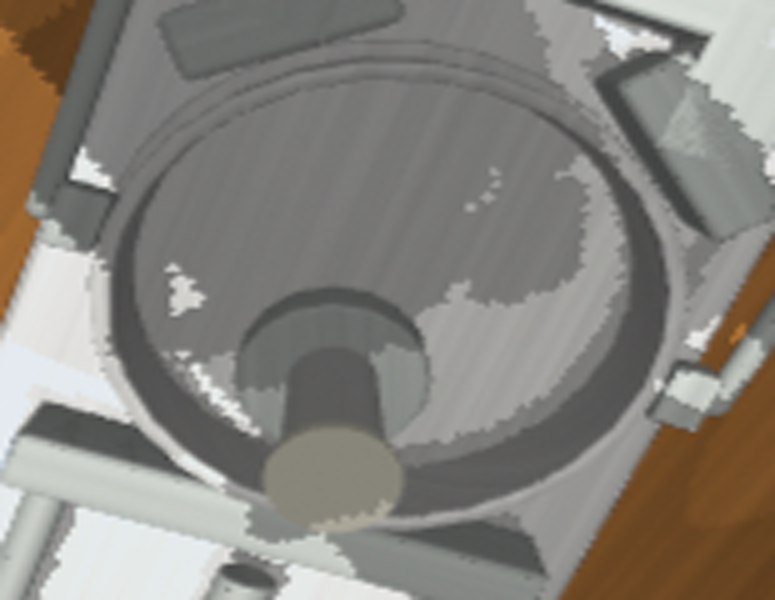

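```bash
python3 -m jog '0.016 0.02 0 0 0;0.0196 0.0258 -0.002 0 0;0.0196 0.0258 -0.002 0 0;0.0196 0.0258 -0.002 0 0;0.0196 0.0258 -0.002 0 0;0.0196 0.0258 0 0 0;0.0196 0.0258 0 0 0;0.0196 0.0258 0 0 0;0.0196 0.0258 0 0 0;0.0036 0.0058 0 0 0;0 0 0 0 0;0 0 0 0 0'
python3 - <<'E'
from h import *
m=bot.camera_model("wrist");print(bot.observe()["tcp_pos"])
cv2.imwrite('pics/wrist28.png',bot.snapshot("wrist")[:,:,::-1])
print(proj("wrist",(688,130.3,90),m),proj("wrist",(688,130.3,22),m))
E
```

```text
t: 43.87
tcp_pos: [687.8, 129.9, 201.8]
orientation: [-1.592, -2.706, 0.003]
ft_force: [0.5, -0.2, -0.1]
opening: 43.2
[687.80238124 129.90191623 201.77980105]
[279.9751787  218.87262151] [280.24208354 196.63838168]
```

View pics/wrist28.png

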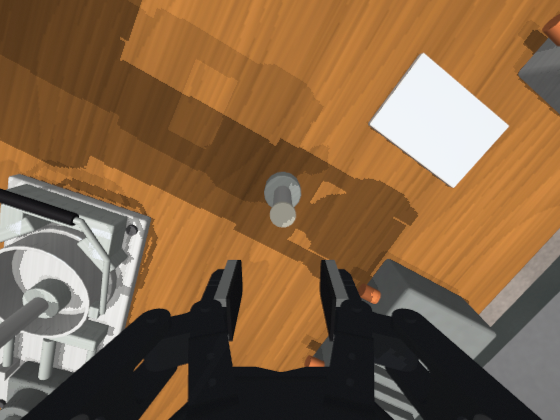

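```bash
python3 -m jog '0.0005 0 -0.035 0 0;0 0 -0.035 0 0;0 0 -0.034 0 0;0 0 -0.022 0 0;0 0 -0.01 0 0;0 0 0 0 0;0 0 0 0 0;0 0 0 0 -1;0 0 0 0 -1;0 0 0 0 -1;0 0 0 0 -1;0 0 0 0 -1' 60; python3 - <<'E'
from h import *
cv2.imwrite('pics/wrist29.png',bot.snapshot("wrist")[:,:,::-1])
E
python3 -m jog '0 0 0.02 0 -1;0 0 0.035 0 -1;0 0 0.035 0 -1;0 0 0.035 0 -1;0 0 0 0 -1;0 0 0 0 -1'
```

```text
t: 44.92
tcp_pos: [689.5, 130.2, 69.6]
orientation: [1.592, 2.705, 0.002]
ft_force: [-2.0, -1.3, 6.7]
opening: 16.3
t: 45.47
tcp_pos: [689.4, 130.4, 194.8]
orientation: [1.591, 2.704, 0.004]
ft_force: [0.3, -0.6, -2.2]
opening: 16.7
```

View pics/wrist29.png

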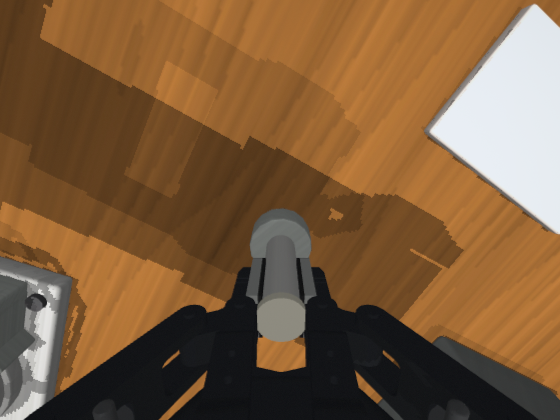

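```bash
python3 -m jog '-0.0093 -0.0113 0.005 0 -1;-0.0185 -0.0226 0.005 0 -1;-0.0185 -0.0226 0 0 -1;-0.0185 -0.0226 0 0 -1;-0.0185 -0.0226 0 0 -1;-0.0185 -0.0226 0 0 -1;-0.0185 -0.0226 0 0 -1;-0.0185 -0.0226 0 0 -1;-0.0139 -0.017 0 0 -1;-0.0046 -0.0057 0 0 -1;0 0 0 0 -1;0 0 0 0 -1'
python3 - <<'E'
from h import *
m=bot.camera_model("wrist");print(bot.observe()["tcp_pos"])
cv2.imwrite('pics/wrist30.png',bot.snapshot("wrist")[:,:,::-1])
E
```

```text
t: 46.47
tcp_pos: [531.5, -61.5, 201.7]
orientation: [-1.593, -2.706, -0.0]
ft_force: [0.5, -0.3, -1.9]
opening: 16.6
[531.53647357 -61.5107997  201.72009972]
```

View pics/wrist30.png

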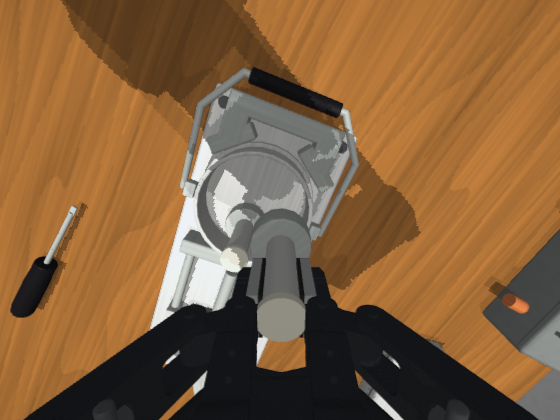

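```bash
python3 -m jog '0 0 -0.025 0 -1;0 0 -0.03 0 -1;0 0 -0.025 0 -1;0 0 -0.012 0 -1;0 0 -0.006 0 -1;0 0 0 0 -1;0 0 0 0 -1'; python3 - <<'E'
from h import *
cv2.imwrite('pics/wrist31.png',bot.snapshot("wrist")[:,:,::-1])
cv2.imwrite('pics/side31.png',bot.snapshot("side")[180:360,220:460,::-1].repeat(3,0).repeat(3,1))
E
```

```text
t: 47.1
tcp_pos: [532.1, -61.5, 104.8]
orientation: [1.592, 2.708, 0.0]
ft_force: [0.3, -0.2, -1.9]
opening: 16.5
```

View pics/wrist31.png

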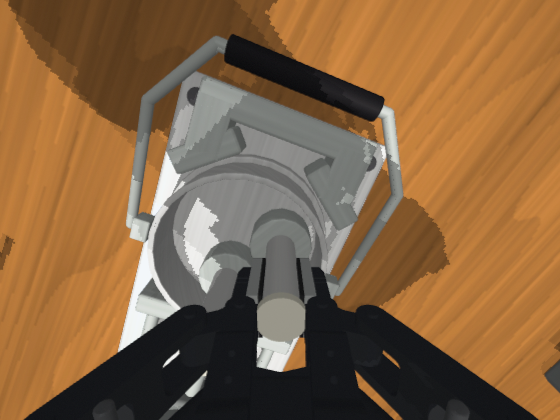

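View pics/side31.png

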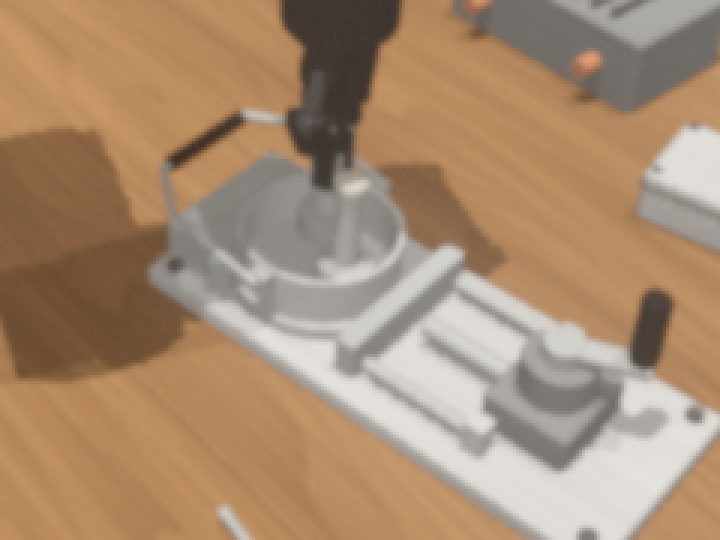

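```bash
python3 -m jog '0 0 -0.003 0 -1;0 0 -0.002 0 -1;0 0 0 0 -1;0 0 0 0 -1'|grep -E "tcp|ft"; for i in 1 2 3; do python3 -m jog '0 0 -0.001 0 -1;0 0 0 0 -1;0 0 0 0 -1'|grep -E "tcp|ft"; done
```

```text
tcp_pos: [531.5, -61.9, 99.5]
ft_force: [-0.9, 0.3, -2.1]
tcp_pos: [531.5, -61.9, 98.4]
ft_force: [0.4, 0.1, -1.8]
tcp_pos: [531.6, -61.9, 97.6]
ft_force: [-0.3, -0.2, 0.5]
tcp_pos: [531.7, -62.0, 97.6]
ft_force: [-3.7, 0.5, 10.9]
```

```bash
python3 -m jog '0 0 0.001 0 -1;0 0 0 0 -0.35;0 0 0 0 -0.35;0 0 0 0 -0.35;0 0 0.015 0 -0.35;0 0 0.03 0 -0.35;0 0 0.035 0 -0.35;0 0 0.035 0 -0.35;0 0 0 0 0;0 0 0 0 0';python3 - <<'E'
from h import *
m=bot.camera_model("wrist");np.save("m32.npy",m,allow_pickle=True);print(bot.observe()["tcp_pos"])
im=bot.snapshot("wrist")[:,:,::-1]
cv2.imwrite('pics/wrist32.png',cv2.resize(im[110:290,180:340],None,fx=4,fy=3.3,interpolation=cv2.INTER_CUBIC))
t=bot.snapshot("top")[:,:,::-1];cv2.imwrite('pics/top32.png',t)
for P in [(531.7,-62,118),(512.2,-102,118),(487.5,-64.5,118),(487.5,-64.5,28),(510.5,-78.5,64)]: 
    p=proj("wrist",P,m); print(P,p,(p-[180,110])*[4,3.3])
E
```

```text
t: 49.12
tcp_pos: [532.1, -62.0, 213.9]
orientation: [1.591, 2.705, 0.001]
ft_force: [-0.5, -0.3, -0.8]
opening: 42.8
[532.10242168 -62.03614917 213.87452945]
(531.7, -62, 118) [278.44217129 225.47936782] [393.76868517 381.0819138 ]
(512.2, -102, 118) [233.97766613 254.45494837] [215.91066453 476.70132964]
(487.5, -64.5, 118) [226.53547818 202.21321646] [186.14191274 304.30361431]
(487.5, -64.5, 28) [241.10482638 176.96871418] [244.41930551 220.99675679]
(510.5, -78.5, 64) [251.28920086 208.74353445] [285.15680346 325.85366369]
```

View pics/wrist32.png

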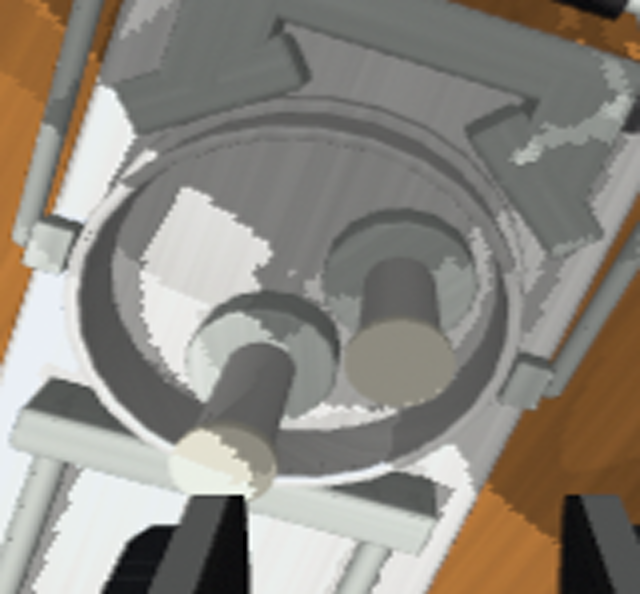

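View pics/top32.png

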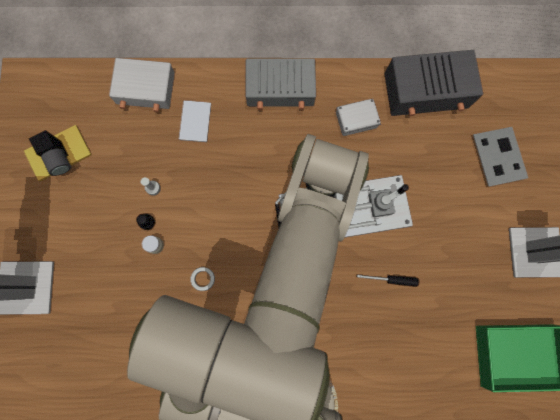

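```bash
python3 -m jog '0.003 0.02 0 0 0;0.005 0.036 0 0 0;0.0053 0.039 0 0 0;0.0053 0.039 0 0 0;0.0053 0.039 0 0 0;0.0053 0.039 0 0 0;0.0053 0.039 0 0 0;0.0053 0.039 0 0 0;0.0053 0.039 0 0 0;0.0053 0.039 0 0 0;0.005 0.036 0 0 0;0.005 0.03 0 0 0'; python3 -m jog '0.002 0.012 -0.012 0 0;0 0 0 0 0;0 0 0 0 0'
python3 - <<'E'
from h import *
m=bot.camera_model("wrist");print(bot.observe()["tcp_pos"])
cv2.imwrite('pics/wrist33.png',bot.snapshot("wrist")[:,:,::-1])
print(proj("wrist",(594,384,90),m),proj("wrist",(594,384,22),m))
E
```

```text
t: 50.22
tcp_pos: [591.1, 374.6, 210.1]
orientation: [-1.591, -2.707, 0.004]
ft_force: [-0.2, 0.3, 0.1]
opening: 42.6
t: 50.47
tcp_pos: [593.2, 384.0, 197.7]
orientation: [-1.591, -2.706, 0.006]
ft_force: [-0.3, 0.1, 0.6]
opening: 43.1
[593.21914473 384.04312013 197.66992759]
[280.57589008 221.23259327] [280.8541398  198.19499642]
```

View pics/wrist33.png

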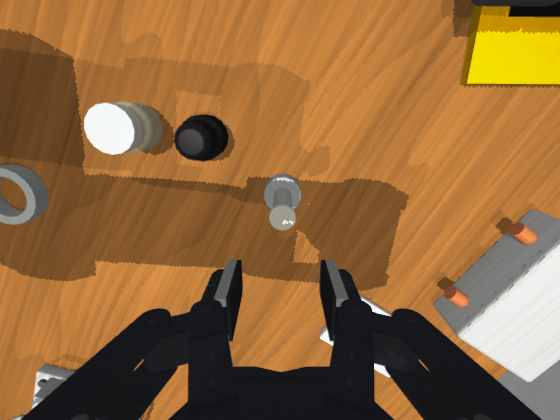

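```bash
python3 -m jog '0.0005 0 -0.035 0 0;0 0 -0.035 0 0;0 0 -0.032 0 0;0 0 -0.02 0 0;0 0 -0.01 0 0;0 0 0 0 0;0 0 0 0 0;0 0 0 0 -1;0 0 0 0 -1;0 0 0 0 -1;0 0 0 0 -1;0 0 0 0 -1' 60; python3 - <<'E'
from h import *
cv2.imwrite('pics/wrist34.png',bot.snapshot("wrist")[:,:,::-1])
E
python3 -m jog '0 0 0.02 0 -1;0 0 0.035 0 -1;0 0 0.035 0 -1;0 0 0.035 0 -1;0 0 0.01 0 -1;0 0 0 0 -1;0 0 0 0 -1'
```

```text
t: 51.52
tcp_pos: [595.2, 384.3, 70.4]
orientation: [1.592, 2.706, 0.004]
ft_force: [-0.6, -1.5, 6.5]
opening: 16.5
t: 52.15
tcp_pos: [594.1, 384.0, 202.2]
orientation: [-1.593, -2.707, 0.002]
ft_force: [0.9, -0.1, -2.6]
opening: 16.5
```

View pics/wrist34.png

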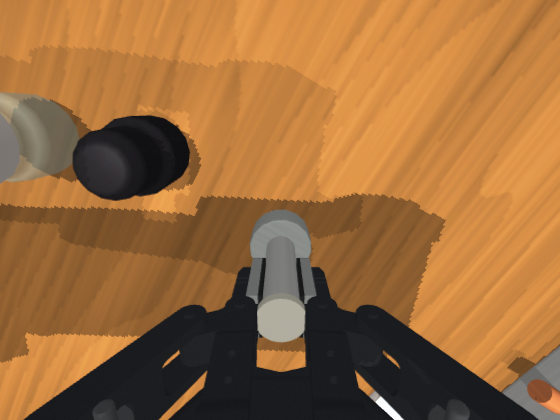

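```bash
python3 -m jog '-0.0044 -0.0183 0 0 -1;-0.0087 -0.0366 0 0 -1;-0.0087 -0.0366 0 0 -1;-0.0087 -0.0366 0 0 -1;-0.0087 -0.0366 0 0 -1;-0.0087 -0.0366 0 0 -1;-0.0087 -0.0366 0 0 -1;-0.0087 -0.0366 0 0 -1;-0.0087 -0.0366 0 0 -1;-0.0087 -0.0366 0 0 -1;-0.0087 -0.0366 0 0 -1;-0.0087 -0.0366 0 0 -1'; python3 -m jog '-0.0044 -0.0183 0 0 -1;-0.0022 -0.0092 0 0 -1;0 0 0 0 -1;0 0 0 0 -1;0 0 0 0 -1'
python3 - <<'E'
from h import *
m=bot.camera_model("wrist");print(bot.observe()["tcp_pos"])
im=bot.snapshot("wrist")[:,:,::-1]
cv2.imwrite('pics/wrist35.png',im)
E
```

```text
t: 53.15
tcp_pos: [492.5, -38.0, 201.1]
orientation: [-1.591, -2.704, 0.001]
ft_force: [0.6, -0.1, -2.2]
opening: 16.9
t: 53.57
tcp_pos: [487.7, -63.0, 202.7]
orientation: [-1.591, -2.707, -0.0]
ft_force: [-0.2, 0.0, -1.6]
opening: 16.6
[487.6838906  -63.02462252 202.71564749]
```

View pics/wrist35.png

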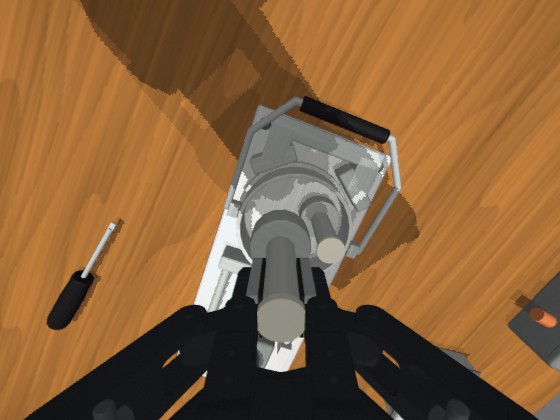

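```bash
python3 -m jog '-0.0002 -0.001 -0.025 0 -1;0 0 -0.03 0 -1;0 0 -0.025 0 -1;0 0 -0.012 0 -1;0 0 -0.006 0 -1;0 0 0 0 -1;0 0 0 0 -1'; python3 - <<'E'
from h import *
cv2.imwrite('pics/wrist36.png',bot.snapshot("wrist")[:,:,::-1])
E
```

```text
t: 54.2
tcp_pos: [488.0, -64.9, 106.0]
orientation: [1.592, 2.708, 0.0]
ft_force: [1.0, 0.3, -1.2]
opening: 16.9
```

View pics/wrist36.png

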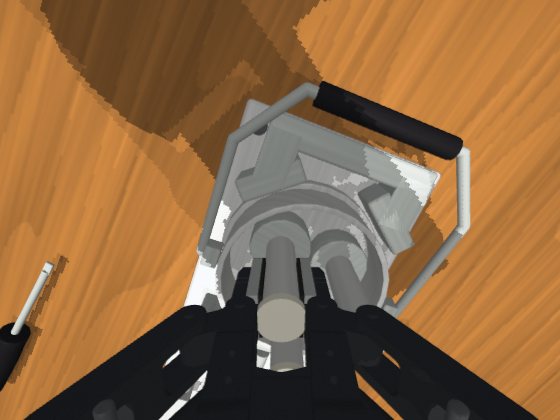

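```bash
python3 -m jog '0 0 -0.003 0 -1;0 0 -0.002 0 -1;0 0 -0.001 0 -1;0 0 0 0 -1;0 0 0 0 -1'|grep -E "tcp|ft"; for i in 1 2 3; do python3 -m jog '0 0 -0.001 0 -1;0 0 0 0 -1;0 0 0 0 -1'|grep -E "tcp|ft"; done
```

```text
tcp_pos: [487.5, -65.3, 99.5]
ft_force: [0.3, 0.4, -2.8]
tcp_pos: [487.6, -65.3, 98.5]
ft_force: [-0.2, -0.1, -1.2]
tcp_pos: [487.7, -65.5, 98.4]
ft_force: [-3.9, -0.1, 9.5]
tcp_pos: [487.8, -65.5, 98.3]
ft_force: [-6.7, 0.2, 19.7]
```

```bash
python3 -m jog '0 0 0.002 0 -1;0 0 0 0 -0.36;0 0 0 0 -0.36;0 0 0 0 -0.36;0 0 0.015 0 -0.36;0 0 0.03 0 -0.36;0 0 0.035 0 -0.36;0 0 0.035 0 -0.36;0 0 0 0 -0.36;0 0 0 0 -0.36';python3 - <<'E'
from h import *
print(bot.observe()["tcp_pos"])
im=bot.snapshot("wrist")[:,:,::-1]
cv2.imwrite('pics/wrist37.png',im)
s=bot.snapshot("side")[:,:,::-1];cv2.imwrite('pics/side37.png',s)
E
```

```text
t: 56.25
tcp_pos: [488.1, -65.5, 214.6]
orientation: [1.592, 2.705, 0.001]
ft_force: [0.6, 0.6, -1.1]
opening: 27.1
[488.07657159 -65.48653131 214.63966323]
```

View pics/wrist37.png

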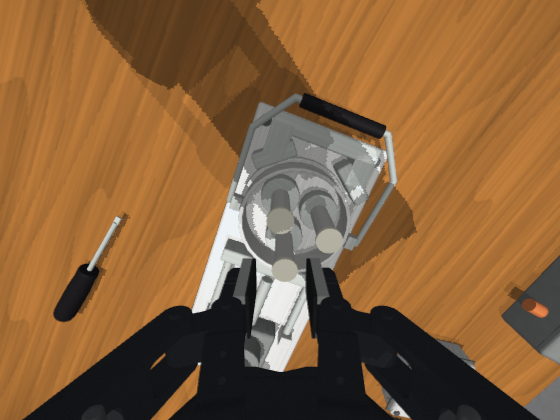

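View pics/side37.png

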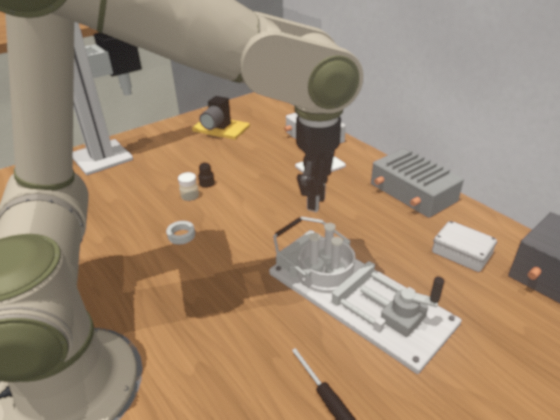

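```bash
python3 -m jog '0 0.01 0.02 0 0;-0.005 0.035 0.01 0 0;-0.005 0.035 0.01 0 0;-0.005 0.035 0 0 0;-0.005 0.035 0 0 0;-0.005 0.035 0 0 0;-0.005 0.035 0 0 0;-0.005 0.035 0 0 0;-0.005 0.03 0 0 0;0 0.01 0 0 0;0 0 0 0 0;0 0 0 0 0';python3 - <<'E'
from h import *
t=bot.snapshot("top")[:,:,::-1];s=bot.snapshot("side")[:,:,::-1]
cv2.imwrite('pics/top38.png',cv2.resize(t[130:250,265:420],None,fx=5,fy=5,interpolation=cv2.INTER_CUBIC))
cv2.imwrite('pics/topf38.png',t)
cv2.imwrite('pics/side38.png',cv2.resize(s[200:370,260:460],None,fx=4,fy=3.5,interpolation=cv2.INTER_CUBIC))
E
```

```text
t: 57.35
tcp_pos: [447.4, 229.3, 252.3]
orientation: [-1.592, -2.707, 0.003]
ft_force: [0.8, -0.8, 0.3]
opening: 43.0
```

View pics/top38.png

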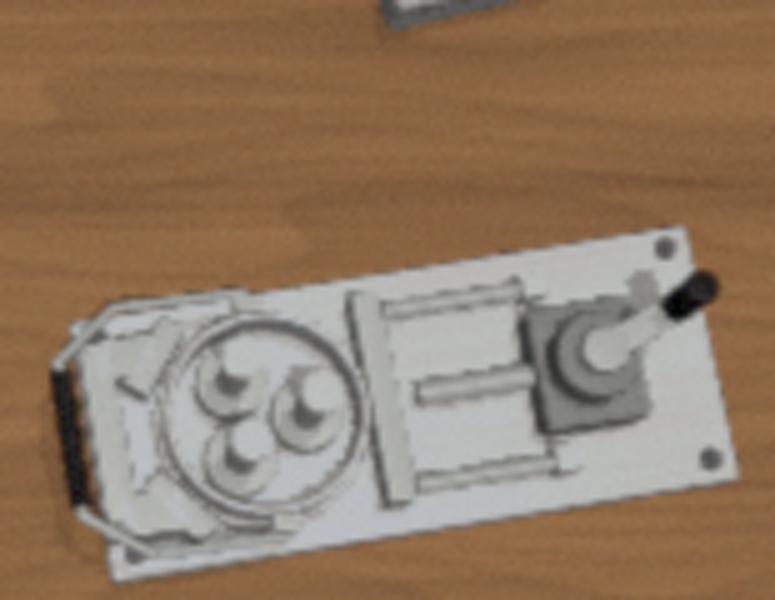

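View pics/side38.png

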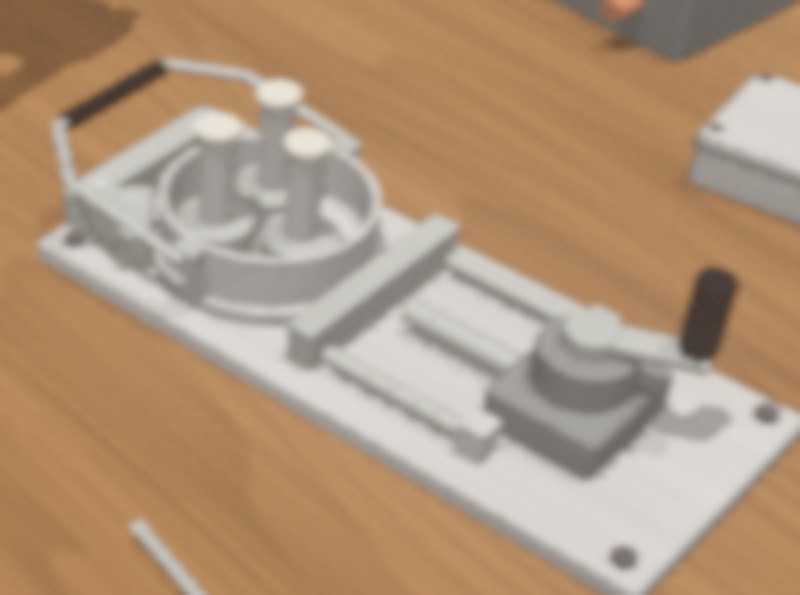

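View pics/topf38.png

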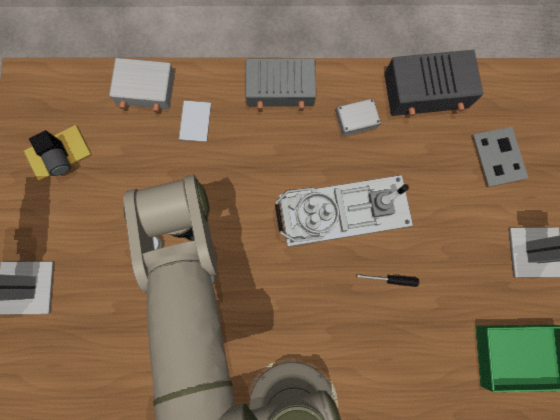

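```bash
python3 - <<'E'
from h import *
T=lambda x,y:((x+.5)/5-.5+265,(y+.5)/5-.5+130)
p=onz("top",T(706,285),136)[:2]; c=np.array([535.8,-258.5]); d=p-c
print(p,np.linalg.norm(d),np.degrees(np.arctan2(d[1],d[0])))
S=lambda x,y:((x+.5)/4-.5+260,(y+.5)/3.5-.5+200)
print(tri("top",T(706,285),"side",S(718,277)))
j=[onz("top",T(x,y),46)[:2] for x,y in [(352,295),(387,500)]];print(j,np.mean(j,0))
E
```

```text
[ 560.80094842 -299.89259669] 48.356948650683464 -58.86820635670466
(array([ 560.34935478, -299.19338679,  138.87422569]), np.float64(0.5212451957724058))
[array([ 577.22285369, -129.17353973]), array([ 462.25588985, -144.54997474])] [ 519.73937177 -136.86175723]
```

```bash
python3 -c "
from plant import bot
print(bot.sign_off())"
```

```text
the job is handed in; nothing more can be done
None
```

I handed the job in at about 57 s of the 192 s. The pot is clamped with its bail folded down, and all three specimens present stand upright in it.

**What I did**
- **Pot:** I raised the bail and lifted the pot by it. The pot swung on the way, so I damped most of that before lowering it. I set it flat between the jaws and folded the bail down over the fixed jaw.
- **Clamp:** I cranked clockwise about 14 rad, until the handle pushed back with about 20 N, then let go. It sprang back to about 12.2 rad. A second, lighter tightening returned to the same angle, so I took that as the most the crank holds.
- **Specimens:** One had been knocked about 4 cm aside, so I measured it again before picking it. All three then went into the pot.

**Last checks**
- **Jaw:** The top view shows the jaw moved about 24 mm and up against the pot, with the pot in the vee.
- **Crank:** The handle angle did not change from its release to the end.
- **Specimens and bail:** The specimens are upright, the bail is down, and the arm is clear of everything.

**What was uncertain or disagreed**
- I could not measure the clamping force directly; it is inferred from the spring-back. Handle forces near contact were too noisy to confirm it.
- My crank angle at rest is about 12.2 rad, against the roughly 12.6 rad given for contact. I estimated the zero by eye.
- The wrist and top cameras disagreed by 3 to 5 mm.
- The arm hid the lens, jar and spacer in the last top view. The side view just before showed them in place.

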